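# Lock the blade case with the T-key

## Robot

A 6-joint arm with a two-finger parallel gripper is mounted at the origin on a cart in front of the work surface, level with it; the furniture and walls round the work are solid. World frame = base frame: x ahead of the robot, y to its left, z up, the work surface at z = 0. Lengths are in m, angles in rad, forces in N, time in s.
With the tool pointing down it reaches from about 0.3 to 0.875 m from the base axis. Payload 4.2 kg.
Tool frame: the origin (TCP) lies midway between the tips of the shut fingers; the grasp point (between the pads) lies 19 mm behind it; y points along the fingers, z is the direction in which the jaws open and shut, and the axes are right-handed (so a half turn about y gives the same grasp; the last joint's range is limited). The gripper opens to 85 mm and grips with 20 to 120 N. Pads are 22 mm wide; open, the fingers measure 114 mm over their backs; the gripper's body (76 mm by 85 mm) begins 54 mm behind the grasp point. The pads swing forward as they close: fully open they stand 13 mm farther back than shut.
Start: joints at [1.144, 0.32, 1.565, -0, 1.257, -0.02], TCP at [0.228, 0.528, 0.231] pointing down, gripper open.
Joint ranges: [-3.11, 3.11], [-0.84, 2.01], [0.21, 2.61], [-1.34, 4.49], [0.05, 2.63], [-2.56, 2.56]. Speed limits (rad/s): [2.57, 2.57, 3.14, 3.14, 3.14, 3.14].

## Interface

Orientations are given as a unit quaternion [w, x, y, z].
In Python, from workcell import manip gives the robot as it stands.
- The arm moves only by the shell command python3 -m pendant 'ROWS'. ROWS is JSON, a list that holds one entry, the list of rows, each a list of 5 numbers: the finger opening in cm, from 0 to 8.54, then the shift along the tool's x, y, z in cm, then the turn about the tool's y in rad. A call has 1 to 5 rows; each row shifts and turns the pose as measured when the row begins, along the tool's axes as they then stand; what a row does not reach is not made up. A row lasts 1/12 s, in which the tool goes at most 41.7 mm and 7.16 degrees, less where a joint would pass 70% of its speed; a pose out of reach is approached as far as the arm can. A call is refused whole if a number of a shift passes 4.17 or a number of a turn 0.125, either way. A call with a gripper value outside its range is refused whole. The fingers move at their own pace and stop on an object; the grip force is fixed at half the most. Time passes only in rows, so rows that do not move let the fingers close. It gives the time, the measured TCP pose, the force and the opening at its end, in the units of the state.
- manip.read_state(): the state, without advancing time (a new reading comes with each control period).
- manip.snapshot(name): name is "side" or "top" or "wrist"; returns a dict with "image" (420x560x3 uint8, red, green, blue), "fx", "fy", "cx", "cy" (pixels), "R" (3x3) and "t" (3): a world point X has camera coordinates R X + t; the wrist camera has in their place "hand_eye" (4x4, takes a point from camera to tool coordinates, whose origin is the TCP and whose axes are the tool frame's). Camera axes: x right, y down, z forward; pixel columns grow to the right and rows downward; lengths in m; the calibration is good to about 2 mm. A picture is of the moment at which its call begins: read the wrist's pose just before it. There is no depth.
- manip.close_job(): hands the job in, once; it reports no verdict.
Trained networks look in the newest picture that a camera, given by its name, has taken for a name from the list of things; names that differ only in an ending like _2 or _b are one class to them, and where a whole thing is asked for, a point or a joint stands for the part that bears it (a point fixed in the world has none). Each returns a list of dicts, best first, with "p" (0 to 1); they miss things now and then, are a little off and sometimes report something else, mostly with a low value. They report only what shows in the picture. A call takes as long as a camera call. They do not tell look-alikes from the thing itself.
- manip.find_in(target, camera): "at" ([column, row] in pixels, amid what is visible of it).
- manip.landmark_of(target, camera): "at" ([column, row] in pixels: a listed point, or the origin of a listed thing).
The state is a dict: "time_s": time; "joints": joint angles; "qd": joint speeds; "joint_efforts": joint torques, N m; "position": TCP position; "tool_rot": TCP orientation; "force": force on the tool from outside, world axes, zero at the start; "ft_torque": the same for the moment, N m; "width": opening from 0.0 (shut) to 1.0 (fully open).
Only numpy, scipy, OpenCV 4.12 (cv2) and the standard library are available. Lean on these libraries where they do the work, as an engineer would, in place of code of your own. Each camera call takes 0.05 s, during which the arm holds its last target.

## Task

Lock the wooden blade case: take the T-handled key from its stand, put it into the lock and, pressing only lightly, turn it gently back and forth until it drops into the hidden slot. Then turn it anticlockwise (seen from above) to the stop so that the bolt is thrown right into its keeper, and let go, leaving the key fully down in the lock. Do not force the key against the lock, and leave the other loose things alone.

Things in the scene. Friction and masses are not known exactly. Their poses are not given: they have to be found in the camera images.
- key: Steel T-handled key, 83 mm tall, 0.1 to 0.21 kg, standing upright in its stand. Origin at the centre of the bottom of its flat bit, z up along the shank. Bit: 28 mm along x, 6.5 mm thick along y, 14 mm high, then a round pilot, 28 mm diameter, z = 14 to 38 mm, then a neck, 14 mm diameter. Half a turn about z makes no difference.
- key_handle (a point): Centre of the key's flat handle bar, 71 mm above the bottom of the bit, axes as the key. The bar is parallel to the bit: 64 mm along x, 12 mm thick along y, 24 mm high.
- key_stand: Dark wooden block 85 x 85 x 40 mm, fixed to the bench, origin at the centre of its underside. A 32 mm round hole in the middle of its top is 30 mm deep; the key stands in it, 10 mm above the bench, and lifts straight out.
- blade_case: Flat wooden case 200 x 150 x 32 mm, fixed to the bench, with a dark iron rim lock (66 x 72 mm, its top 86 mm above the bench) on it. Origin on the lock's upright axis at bench height; the case spans x = -55 to 145 mm, y = -75 to 75 mm. The bolt shoots towards -x into a steel keeper bridge at x = -38, y = 20 mm, 33 mm wide, 52 mm high.
- lock_mouth (a point): Centre of the lock's round mouth, in the lock's top, axes as the case. The bore is 30.4 mm in diameter with a chamfer of 4 mm at the mouth. A thin rubber dust seal, which gives way without resistance, hides what lies below.
- barrel_face (a point): Centre of the flat upper face of the lock's turning barrel, 28 mm below the mouth, axes as the case. A slot 8.5 mm wide and 12 mm deep runs across it, unseen; before locking it lies at an unknown angle from -1.06 to +0.33 rad from the case's x axis (positive anticlockwise from above). The bit drops in only within about 0.07 rad of it. A lightly rubbing key does not turn the barrel.
- slot_floor (a point): Centre of the slot's floor, 40 mm below the mouth, where the bit rests when fully down; axes as the case. With the bit in the slot the barrel turns anticlockwise, against about 0.12 N m, to a hard stop with the slot at +0.785 rad from the case's x axis. The barrel stays where it is left.
- wax_tin: Round metal wax tin, 66 mm diameter, 28 mm high, loose bystander. Origin at the centre of its underside.
- blank_c: Pale rounded turning blank, 60 mm diameter, 50 mm high, loose bystander. Origin at the centre of its underside.
- slip_b: Pale thin wood slip, 103 x 46 x 10 mm, lying flat, loose bystander. Origin at the centre of its underside.
- bolt: The lock's steel bolt, 30 x 16 x 10 mm, guided inside the lock, its front end flush with the lock's front face when unlocked. Origin at the centre of its underside, axes as the case, at x = -14.6 mm in the case's frame when unlocked and about x = -23 mm when fully thrown. It stays still until the slot is at about +0.4 rad; the last 0.4 rad of the turn throws it.
Things that resemble listed ones, but are neither listed nor needed, are in the scene too. What is shaped like the key but green or purple is not meant.

How it is judged:
On the way, in this order (a step that is already met when the one before it is completed fails the run):
1. the key stands in the lock's bore, upright, its bit in the bore or lower, the bolt not yet thrown (horizontal distance between key and lock_mouth below 0.004 m and z of key in the frame of lock_mouth below -0.008 m and x of bolt in the frame of blade_case above -0.0165 m), for 0.1 s.
2. the key has dropped fully into the hidden slot, the bolt not yet thrown (horizontal distance between key and lock_mouth below 0.004 m and z of key in the frame of lock_mouth below -0.036 m and x of bolt in the frame of blade_case above -0.018 m), for 0.1 s.
3. the bolt is thrown with the key fully in (z of key in the frame of lock_mouth below -0.036 m and x of bolt in the frame of blade_case below -0.021 m), for 0.1 s.
At the end, for the whole second after the job is handed in: The bolt is thrown by about 6.5 of its 8 mm or more (its origin beyond x = -21 mm in the case's frame), and the key is released and at rest, upright within 0.12 rad, on the lock's axis within 4 mm and fully down (bit more than 36 mm below the lock's mouth) (all of step 3 and horizontal distance between key and lock_mouth below 0.004 m and angle between key's own z axis and vertical below 0.12 rad and linear speed of key below 0.02 m/s and linear speed of bolt below 0.005 m/s); the robot touches nothing.
It fails at once if the key is pressed hard on the barrel before it has dropped in: more than 20 N between the key and the case while the bit is 20 to 36 mm below the mouth (contact force between key and blade_case above 20 N and z of key in the frame of lock_mouth between -0.036 and -0.02 m).
It fails at once if the key is forced: more than 40 N between the key and the case with its lock (contact force between key and blade_case above 40 N).
It fails at once if the robot bumps the case, lock or stand with more than 15 N (contact force between any of the arm, the fingers and blade_case above 15 N or contact force between any of the arm, the fingers and key_stand above 15 N).
It fails at once if another loose thing is moved by more than 15 mm (distance of any of wax_tin, blank_c, slip_b from where it was at the start of the episode above 0.015 m).
It also fails if it takes over 72 s, if anything falls off the work surface, if the arm or the gripper's body presses on something with over 40 N, if the wrist force passes 120 N, or if a joint passes its speed limit or range.

## Working session

There is one attempt and no reset: what is moved stays moved. The work goes in short steps, Python scripts to look and compute and a shell command to move; the robot and the scene stay as the last step left them, time stands still between calls to the robot, and variables do not carry over. Pictures are saved under pics/ and viewed, and the job is handed in when it is done.

```bash
ls; mkdir -p pics; cat > h.py <<'E'
import numpy as np, cv2
from workcell import manip
from scipy.spatial.transform import Rotation as Ro
def snap(n,f=None):
    st=manip.read_state(); s=manip.snapshot(n)
    if f: cv2.imwrite('pics/'+f,cv2.cvtColor(s['image'],cv2.COLOR_RGB2BGR))
    s['st']=st
    return s
def ray(s,uv):
    d=np.array([(uv[0]-s['cx'])/s['fx'],(uv[1]-s['cy'])/s['fy'],1.])
    if 'hand_eye' in s:
        H=np.array(s['hand_eye']); w,x,y,z=s['st']['tool_rot']; R=Ro.from_quat([x,y,z,w]).as_matrix()
        return R@H[:3,3]+np.array(s['st']['position']), R@H[:3,:3]@d
    R=np.array(s['R']);t=np.array(s['t'])
    return -R.T@t, R.T@d
def onz(s,uv,z):
    o,d=ray(s,uv); return o+d*(z-o[2])/d[2]
def proj(s,X):
    X=np.array(X,float)
    if 'hand_eye' in s:
        H=np.array(s['hand_eye']); w,x,y,z=s['st']['tool_rot']; R=Ro.from_quat([x,y,z,w]).as_matrix()
        c=H[:3,:3].T@(R.T@(X-np.array(s['st']['position']))-H[:3,3])
    else: c=np.array(s['R'])@X+np.array(s['t'])
    return np.array([s['fx']*c[0]/c[2]+s['cx'],s['fy']*c[1]/c[2]+s['cy']])
E
python3 - <<'E'
from h import *
for n in ['top','side','wrist']:
    s=snap(n,n+'0.png')
    if n!='wrist': print(n,ray(s,(280,210)))
    for k in ['key','key_handle','key_stand','blade_case','lock_mouth','bolt','wax_tin','blank_c','slip_b']:
        print(n,k,[(np.round(d['at']).tolist(),round(d['p'],2)) for d in manip.landmark_of(k,n)][:4])
print(manip.read_state())
E
```

```text
pics
top (array([0.41147469, 0.02019128, 1.13696062]), array([ 0.11346484,  0.01390643, -0.99348495]))
top key [([160.0, 280.0], 0.67), ([239.0, 223.0], 0.54), ([203.0, 280.0], 0.53), ([241.0, 271.0], 0.52)]
top key_handle [([151.0, 279.0], 0.71), ([198.0, 285.0], 0.59), ([235.0, 272.0], 0.52)]
top key_stand [([242.0, 222.0], 0.9)]
top blade_case [([400.0, 209.0], 0.84)]
top lock_mouth [([409.0, 204.0], 0.57)]
top bolt []
top wax_tin [([334.0, 279.0], 0.63)]
top blank_c [([252.0, 156.0], 0.75)]
top slip_b [([176.0, 233.0], 0.87), ([236.0, 221.0], 0.59)]
side (array([0.49582615, 1.20959675, 0.88322695]), array([ 0.00657587, -0.82378318, -0.56702148]))
side key [([330.0, 260.0], 0.84), ([279.0, 251.0], 0.8), ([345.0, 285.0], 0.74)]
side key_handle [([281.0, 234.0], 0.74), ([333.0, 234.0], 0.72), ([342.0, 264.0], 0.62), ([343.0, 295.0], 0.58)]
side key_stand [([278.0, 254.0], 0.86)]
side blade_case [([269.0, 174.0], 0.61)]
side lock_mouth [([271.0, 152.0], 0.76)]
side bolt []
side wax_tin [([329.0, 203.0], 0.71)]
side blank_c [([208.0, 248.0], 0.64)]
side slip_b [([292.0, 303.0], 0.83)]
[... 173 characters left out ...]
 blank_c []
wrist slip_b [([220.0, 389.0], 0.77)]
{'time_s': 1.5, 'joints': array([ 1.14397067e+00,  3.19618501e-01,  1.56450568e+00,  5.39200881e-06,
        1.25738350e+00, -1.99991433e-02]), 'qd': array([ 0.00086865,  0.00097727,  0.00017671,  0.00033457, -0.00083736,
       -0.0002187 ]), 'joint_efforts': array([ 1.63191180e-03, -4.15409589e+01, -2.34419489e+01, -5.93425895e-06,
        2.57987203e-04,  1.20602323e-05]), 'position': array([0.2275307 , 0.52808719, 0.2313251 ]), 'tool_rot': array([ 0.69255777, -0.69249837,  0.14284072, -0.1428505 ]), 'force': array([-0.05293072, -0.25426547, -0.13645092]), 'ft_torque': array([0.01718457, 0.00896101, 0.02004326]), 'width': 1.00485859302072}
```

View pics/top0.png

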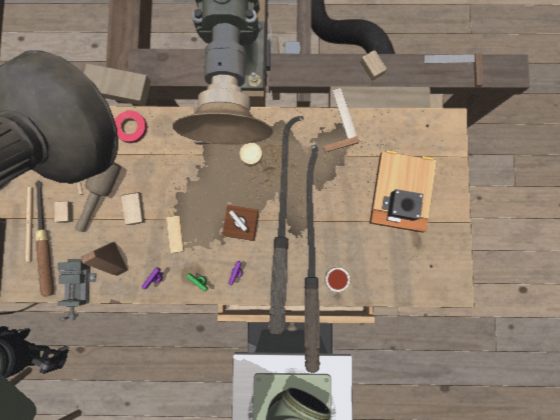

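View pics/side0.png

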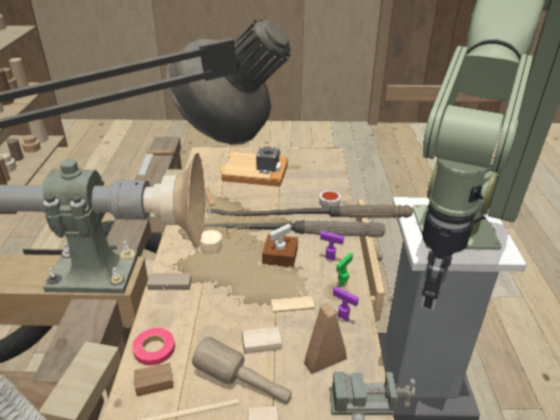

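View pics/wrist0.png

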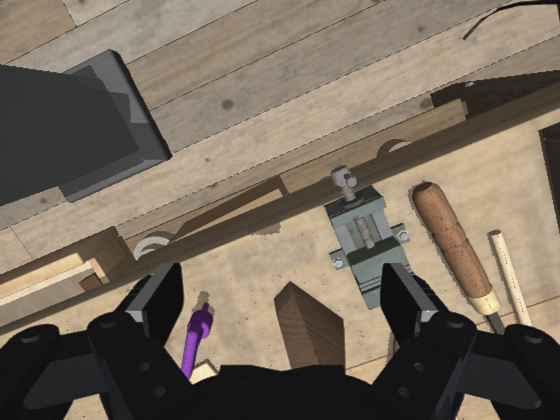

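The steel key is the only non-coloured one: it stands in the dark stand at top (239,221) / side (281,240). The others are purple at top (152,279) and (236,272), and green at (198,283). I'll confirm with a crop and measure.

```bash
python3 - <<'E'
from h import *
s=snap('top'); im=cv2.cvtColor(s['image'],cv2.COLOR_RGB2BGR)
a=cv2.resize(im[190:250,200:280],None,fx=5,fy=5,interpolation=cv2.INTER_CUBIC)
b=cv2.resize(im[145:235,365:445],(400,450),interpolation=cv2.INTER_CUBIC)
q=snap('side'); im2=cv2.cvtColor(q['image'],cv2.COLOR_RGB2BGR)
c=cv2.resize(im2[215:275,250:330],None,fx=5,fy=5,interpolation=cv2.INTER_CUBIC)
d=cv2.resize(im2[135:195,215:295],None,fx=5,fy=5,interpolation=cv2.INTER_CUBIC)
cv2.imwrite('pics/c1.png',np.vstack([np.hstack([a,b[:300]]),np.hstack([c,d])]))
for n,uv,z in [('handle',(238.5,219),.093),('stand',(240,222),.04),('mouth',(406,205),.086),('tin',(337,279),.03),('blank',(250,154),.05)]:
    print(n,onz(s,uv,z).round(3))
def tri(k,a,b):
    o1,d1=ray(s,a);o2,d2=ray(q,b)
    A=np.stack([d1,-d2],1);t=np.linalg.lstsq(A,o2-o1,rcond=None)[0]
    p1=o1+t[0]*d1;p2=o2+t[1]*d2;print(k,((p1+p2)/2).round(4),np.linalg.norm(p1-p2).round(4))
tri('mouth',(406,205),(269,152)); tri('handle',(238.5,219),(281,237))
tri('lathe cup low',(222,140),(197,245)); tri('lamp',(100,100),(240,140))
tri('gougetip',(298,119),(205,210))
E
```

```text
handle [0.507 0.141 0.093]
stand [0.503 0.143 0.04 ]
mouth [ 0.548 -0.289  0.086]
tin [ 0.354 -0.118  0.03 ]
blank [0.687 0.118 0.05 ]
mouth [ 0.5469 -0.2899  0.0833] 0.002
handle [0.5051 0.1442 0.0644] 0.0081
lathe cup low [0.717  0.1917 0.0715] 0.0048
lamp [0.6246 0.3368 0.4602] 0.0958
gougetip [ 0.7525 -0.0091  0.052 ] 0.0621
```

View pics/c1.png

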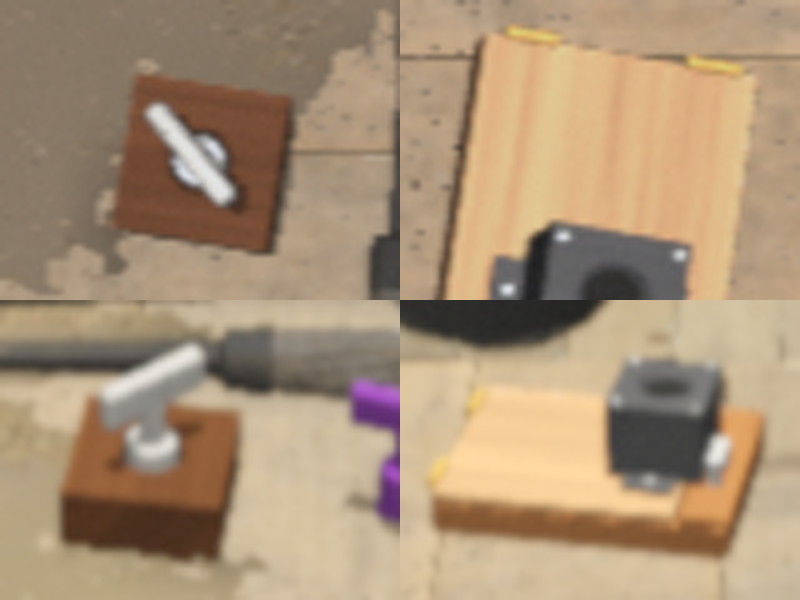

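```bash
cat >> h.py <<'E'
def axes(st):
    w,x,y,z=st['tool_rot']; return Ro.from_quat([x,y,z,w]).as_matrix()
def plan(target,jaw=None,st=None,n=None):
    """jaw: world yaw of tool z axis (mod pi)"""
    st=st or manip.read_state(); R=axes(st); p=np.array(st['position'])
    th=0
    if jaw is not None:
        cur=np.arctan2(R[1,2],R[0,2]); dy=(jaw-cur+np.pi/2)%np.pi-np.pi/2
        th=-dy   # about tool y (down)
    d=np.array(target)-p; loc=R.T@d*100
    k=n or int(np.ceil(max(np.linalg.norm(d)/.0400,abs(th)/.12,1)))
    print('dist',np.linalg.norm(d).round(4),'turn',round(th,3),'rows',k)
    # per-row shift in rotating frame
    for i in range(k):
        a=th/k*i; q=Ro.from_rotvec([0,-a,0]).apply(loc/k); print(q.round(2).tolist(),round(th/k,3))
E
python3 - <<'E'
from h import *
s=snap('top');q=snap('side')
st=manip.read_state();print(axes(st).round(3), 'tilt')
def tri(k,a,b):
    o1,d1=ray(s,a);o2,d2=ray(q,b)
    A=np.stack([d1,-d2],1);t=np.linalg.lstsq(A,o2-o1,rcond=None)[0]
    p1=o1+t[0]*d1;p2=o2+t[1]*d2;print(k,((p1+p2)/2).round(4),np.linalg.norm(p1-p2).round(4))
tri('lamp',(50,120),(225,100)); tri('lamp right edge',(117,140),(215,143))
tri('lathe cup',(222,138),(197,243))
for z in (.3,.5,.7): print(z,onz(s,(117,140),z).round(3),onz(s,(80,210),z).round(3),onz(q,(230,143),z).round(3),onz(q,(270,120),z).round(3))
plan([.48,.142,.23],.69+np.pi/2)
E
```

```text
[[ 0.918  0.     0.396]
 [-0.396  0.     0.918]
 [ 0.    -1.     0.   ]] tilt
lamp [0.6057 0.3753 0.5406] 0.0134
lamp right edge [0.623  0.3229 0.4264] 0.0145
lathe cup [0.7185 0.1907 0.0779] 0.0088
0.3 [0.652 0.376 0.3  ] [0.503 0.445 0.3  ] [0.631 0.072 0.3  ] [ 0.535 -0.066  0.3  ]
0.5 [0.594 0.291 0.5  ] [0.481 0.343 0.5  ] [0.584 0.462 0.5  ] [0.522 0.371 0.5  ]
0.7 [0.537 0.206 0.7  ] [0.459 0.242 0.7  ] [0.538 0.852 0.7  ] [0.508 0.809 0.7  ]
dist 0.4613 turn -1.097 rows 12
[3.21, 0.01, -2.12] -0.091
[3.0, 0.01, -2.41] -0.091
[2.77, 0.01, -2.67] -0.091
[2.51, 0.01, -2.91] -0.091
[2.23, 0.01, -3.13] -0.091
[1.94, 0.01, -3.32] -0.091
[1.63, 0.01, -3.48] -0.091
[1.3, 0.01, -3.62] -0.091
[0.97, 0.01, -3.72] -0.091
[0.63, 0.01, -3.79] -0.091
[0.28, 0.01, -3.83] -0.091
[-0.07, 0.01, -3.84] -0.091
```

```bash
python3 - <<'E'
from h import *
import h
s=snap('wrist');print(np.array(s['hand_eye']).round(3),s['fx'])
st=s['st'];R=axes(st);p=np.array(st['position'])
for dz in (0,-.1): print(proj(s,p+[0,0,dz]))
# force long way turn
d=np.array([.48,.142,.23])-p;loc=R.T@d*100;th=2.044;k=17
for i in range(k):
    print(Ro.from_rotvec([0,-th/k*i,0]).apply(loc/k).round(2).tolist(),round(th/k,3))
E
```

```text
[[ 0.     0.958  0.286 -0.073]
 [-0.    -0.286  0.958 -0.143]
 [ 1.    -0.     0.     0.001]
 [ 0.     0.     0.     1.   ]] 335.83477230867595
[279.86118878 267.2277901 ]
[280.38918809 205.99635881]
[2.26, 0.01, -1.5] 0.12
[2.43, 0.01, -1.22] 0.12
[2.55, 0.01, -0.92] 0.12
[2.65, 0.01, -0.6] 0.12
[2.7, 0.01, -0.28] 0.12
[2.71, 0.01, 0.04] 0.12
[2.69, 0.01, 0.37] 0.12
[2.62, 0.01, 0.69] 0.12
[2.52, 0.01, 1.0] 0.12
[2.39, 0.01, 1.29] 0.12
[2.21, 0.01, 1.57] 0.12
[2.01, 0.01, 1.83] 0.12
[1.77, 0.01, 2.05] 0.12
[1.52, 0.01, 2.25] 0.12
[1.23, 0.01, 2.42] 0.12
[0.94, 0.01, 2.55] 0.12
[0.62, 0.01, 2.64] 0.12
```

```bash
python3 -m pendant '[[[8.5,2.26,0,-1.5,0.12],[8.5,2.43,0,-1.22,0.12],[8.5,2.55,0,-0.92,0.12],[8.5,2.65,0,-0.6,0.12],[8.5,2.7,0,-0.28,0.12]]]'
python3 -m pendant '[[[8.5,2.71,0,0.04,0.12],[8.5,2.69,0,0.37,0.12],[8.5,2.62,0,0.69,0.12],[8.5,2.52,0,1.0,0.12],[8.5,2.39,0,1.29,0.12]]]'
python3 - <<'E'
from h import *
print(manip.read_state()['joints'].round(2)); st=manip.read_state();R=axes(st);print(np.arctan2(R[1,2],R[0,2]))
plan([.48,.142,.23],-.88)
E
```

```text
time_s: 2.17
position: [0.3009, 0.4148, 0.2304]
tool_rot: [0.617, -0.616, 0.347, -0.346]
force: [1.0, 0.7, -0.2]
width: 0.992
time_s: 2.58
position: [0.3748, 0.2935, 0.2306]
tool_rot: [0.481, -0.479, 0.52, -0.519]
force: [-0.3, 0.3, -0.3]
width: 0.993
[0.64 0.16 1.78 0.   1.19 0.72]
-0.07891127203451845
dist 0.1845 turn 0.801 rows 7
[2.04, 0.0, 1.67] 0.114
[1.84, 0.0, 1.89] 0.114
[1.61, 0.0, 2.09] 0.114
[1.36, 0.0, 2.26] 0.114
[1.09, 0.0, 2.4] 0.114
[0.81, 0.0, 2.51] 0.114
[0.52, 0.0, 2.58] 0.114
```

```bash
python3 -m pendant '[[[8.5,2.04,0,1.67,0.12],[8.5,1.84,0,1.89,0.12],[8.5,1.61,0,2.09,0.12],[8.5,1.36,0,2.26,0.12],[8.5,1.1,0,2.4,0.12]]]'
python3 -m pendant '[[[8.5,0.9,0,2.6,0.12],[8.5,0.8,0,2.6,0.12],[8.5,0,0,0,0]]]'
python3 - <<'E'
from h import *
s=snap('wrist','w1.png')
for k in ['key','key_handle','key_stand']:
    print(k,[(np.round(d['at'],1).tolist(),round(d['p'],2)) for d in manip.landmark_of(k,'wrist')][:4])
d=manip.landmark_of('key_handle','wrist')
if d: print(onz(s,d[0]['at'],.081))
E
```

```text
time_s: 3.0
position: [0.4503, 0.1773, 0.2312]
tool_rot: [0.299, -0.295, 0.643, -0.641]
force: [0.7, 0.4, 0.1]
width: 0.995
time_s: 3.25
position: [0.4793, 0.1232, 0.2314]
tool_rot: [0.214, -0.21, 0.675, -0.674]
force: [-0.2, 1.0, 0.6]
width: 0.994
key [([212.5, 235.8], 0.87), ([279.5, 149.6], 0.77), ([36.2, 138.3], 0.77), ([127.3, 205.9], 0.56)]
key_handle [([279.6, 154.5], 0.7), ([196.4, 259.5], 0.64), ([93.2, 228.3], 0.6)]
key_stand [([279.6, 146.2], 0.6)]
[0.50550985 0.14388528 0.081     ]
```

View pics/w1.png

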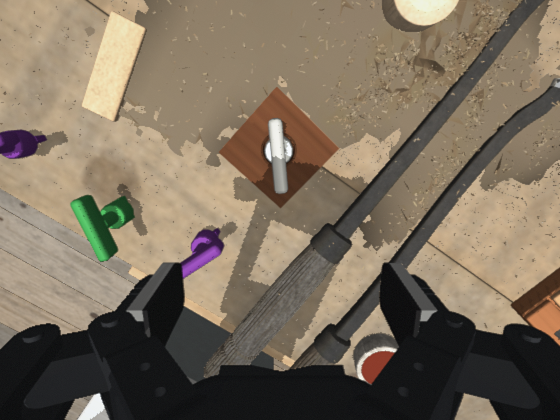

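```bash
cat >> h.py <<'E'
from scipy.optimize import minimize
def cyl(r,z0,z1,c,n=24):
    a=np.linspace(0,2*np.pi,n,endpoint=False)
    return [np.array([c[0]+r*np.cos(t),c[1]+r*np.sin(t),z]) for t in a for z in(z0,z1)]
def keymask(s,x,y,yaw,zb,zpil=None,sc=4):
    m=np.zeros((420*sc,560*sc),np.uint8)
    parts=[]
    c,sn=np.cos(yaw),np.sin(yaw)
    parts.append([np.array([x+c*u-sn*v,y+sn*u+c*v,zb+h]) for u in(-.032,.032) for v in(-.006,.006) for h in(.059,.083)])
    parts.append(cyl(.007,zb+.038,zb+.06,(x,y)))
    parts.append(cyl(.014,max(zb+.014,zpil or 0),zb+.038,(x,y)))
    for P in parts:
        uv=np.array([proj(s,X) for X in P])*sc+sc/2
        cv2.fillConvexPoly(m,cv2.convexHull(uv.astype(np.float32)).astype(np.int32),255)
    return cv2.resize(m,(560,420),interpolation=cv2.INTER_AREA)/255.
def fitkey(s,mask,x0,zb,zpil):
    f=lambda p:np.sum(np.abs(mask-keymask(s,p[0],p[1],p[2],zb,zpil)))
    best=None
    for dy in(-.1,0,.1):
        r=minimize(f,[x0[0],x0[1],x0[2]+dy],method='Nelder-Mead',options=dict(initial_simplex=np.array([x0,x0,x0,x0])+np.array([[0,0,dy],[.005,0,dy],[0,.005,dy],[0,0,dy+.1]]),xatol=1e-4,fatol=.3,maxiter=150))
        if best is None or r.fun<best.fun: best=r
    return best.x,best.fun,mask.sum()
E
python3 - <<'E'
from h import *
s=snap('wrist'); im=s['image'].astype(int)
hsv=cv2.cvtColor(s['image'],cv2.COLOR_RGB2HSV)
m=((hsv[...,1]<45)&(hsv[...,2]>95)).astype(float); 
k=np.zeros_like(m);k[105:205,245:315]=1;m*=k
n,l,stt,c=cv2.connectedComponentsWithStats(m.astype(np.uint8));i=1+np.argmax(stt[1:,4]);m=(l==i).astype(float);print(stt[i])
x,f,a=fitkey(s,m,[.5055,.1439,.69],.010,.04);print(x,f,a)
km=keymask(s,*x,.01,.04)
o=cv2.cvtColor(s['image'],cv2.COLOR_RGB2BGR); 
cs,_=cv2.findContours((km>.5).astype(np.uint8),0,2);cv2.drawContours(o,cs,-1,(0,0,255),1)
cs,_=cv2.findContours(m.astype(np.uint8),0,2);cv2.drawContours(o,cs,-1,(0,255,0),1)
cv2.imwrite('pics/fit1.png',cv2.resize(o[90:220,210:350],None,fx=4,fy=4))
plan([x[0],x[1],.2],x[2]+np.pi/2)
E
```

```text
[ 271  119   28   75 1243]
[0.5047638  0.1447359  0.71222336] 144.96470588235292 1243.0
dist 0.0453 turn -0.093 rows 2
[-1.62, 1.58, 0.11] -0.047
[-1.61, 1.58, 0.19] -0.047
```

View pics/fit1.png

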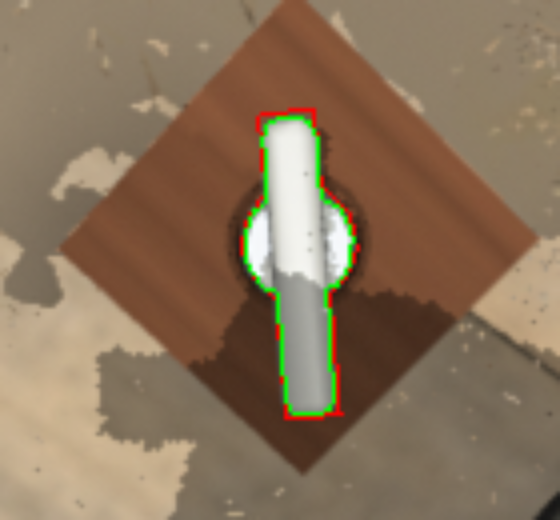

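```bash
python3 -m pendant '[[[8.5,-1.62,1.58,0.11,-0.047],[8.5,-1.61,1.58,0.19,-0.047],[8.5,0,0,0,0]]]'
python3 - <<'E'
from h import *
plan([.5048,.1447,.12],.712+np.pi/2)
E
```

```text
time_s: 3.8
position: [0.5046, 0.1482, 0.2009]
tool_rot: [0.254, -0.247, 0.663, -0.66]
force: [0.0, -0.6, -0.3]
width: 0.995
dist 0.081 turn 0.011 rows 3
[0.1, 2.7, 0.09] 0.004
[0.1, 2.7, 0.09] 0.004
[0.1, 2.7, 0.09] 0.004
```

```bash
python3 -m pendant '[[[8.5,0.1,2.7,0.09,0.004],[8.5,0.1,2.7,0.09,0.004],[8.5,0.1,2.7,0.09,0.004],[8.5,0,0,0,0]]]'
python3 - <<'E'
from h import *
st=manip.read_state();print(axes(st).round(4))
plan([.5048,.1447,.066],.712+np.pi/2)
E
```

```text
time_s: 4.13
position: [0.5044, 0.1488, 0.1202]
tool_rot: [0.253, -0.243, 0.664, -0.661]
force: [-0.3, 0.2, -0.3]
width: 0.995
[[-0.754   0.012   0.6568]
 [-0.6568  0.0087 -0.7541]
 [-0.0148 -0.9999  0.0013]]
dist 0.0544 turn 0.005 rows 2
[0.16, 2.71, 0.16] 0.002
[0.16, 2.71, 0.16] 0.002
```

```bash
python3 -m pendant '[[[8.5,0.32,2.0,0.32,0],[8.5,0,0,0,0]]]'
python3 - <<'E'
from h import *
st=manip.read_state();print(axes(st).round(4)[:,1])
plan([.5048,.1447,.066],.712+np.pi/2)
s=snap('wrist','w2.png')
E
```

```text
time_s: 4.3
position: [0.5035, 0.1456, 0.1013]
tool_rot: [0.254, -0.244, 0.663, -0.66]
force: [-0.8, -0.2, -0.5]
width: 0.995
[ 0.0116  0.0088 -0.9999]
dist 0.0353 turn 0.007 rows 1
[0.01, 3.53, 0.15] 0.007
```

View pics/w2.png

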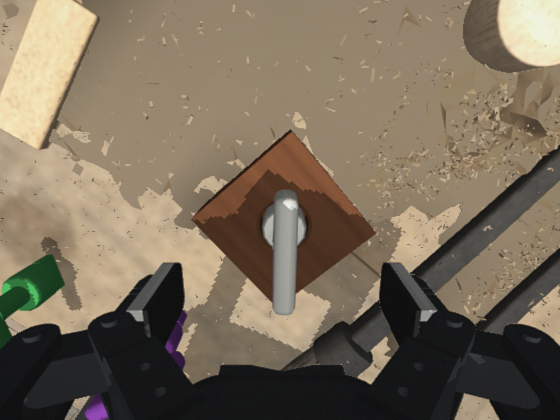

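The bar sits between the jaws, at columns 275-297 and rows 190-312. I'll descend and close.

```bash
python3 -m pendant '[[[8.5,0.03,1.8,0.09,0.004],[8.5,0,1.8,0.05,0],[8.5,0,0,0,0]]]'
python3 - <<'E'
from h import *
plan([.5048,.1447,.066],.712+np.pi/2)
s=snap('wrist'); hsv=cv2.cvtColor(s['image'],cv2.COLOR_RGB2HSV)
cv2.imwrite('pics/w3.png',cv2.cvtColor(s['image'],cv2.COLOR_RGB2BGR))
E
```

```text
time_s: 4.6
position: [0.5117, 0.1482, 0.0748]
tool_rot: [0.259, -0.236, 0.663, -0.661]
force: [0.3, 0.3, 0.0]
width: 0.997
dist 0.0118 turn 0.003 rows 1
[0.78, 0.86, -0.2] 0.003
```

View pics/w3.png

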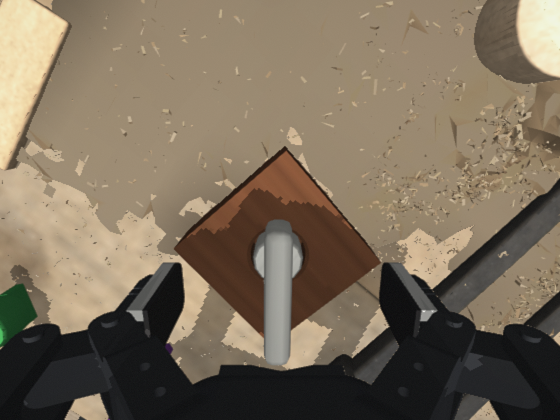

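```bash
python3 - <<'E'
from h import *
st=manip.read_state();print(st['joints'].round(3),st['qd'].round(3),axes(st)[:,1],st['force'],st['joint_efforts'].round(1),st['position'])
E
python3 -m pendant '[[[8.5,0,0,0,0]]]'
```

```text
[0.257 0.389 1.899 0.009 0.817 1.106] [-0.003 -0.019 -0.025 -0.     0.001 -0.001] [ 0.03326173  0.01526    -0.99933017] [ 0.76234665 -0.72832216  0.92197285] [ -0.1 -37.8 -16.8   0.   -0.1   0. ] [0.51285462 0.14848859 0.07647015]
time_s: 4.73
position: [0.5138, 0.149, 0.0784]
tool_rot: [0.261, -0.234, 0.663, -0.661]
force: [-0.2, 0.1, 0.1]
width: 0.996
```

```bash
python3 - <<'E'
from h import *
snap('side','s2.png');snap('top','t2.png')
st=manip.read_state();print(st['position'],axes(st)[:,1],st['qd'].round(3),st['time_s'])
E
```

```text
[0.5140937  0.1490314  0.07859379] [ 0.03687546  0.01630208 -0.99918689] [-0.002  0.007  0.012 -0.003 -0.006 -0.002] 4.8333
```

View pics/s2.png

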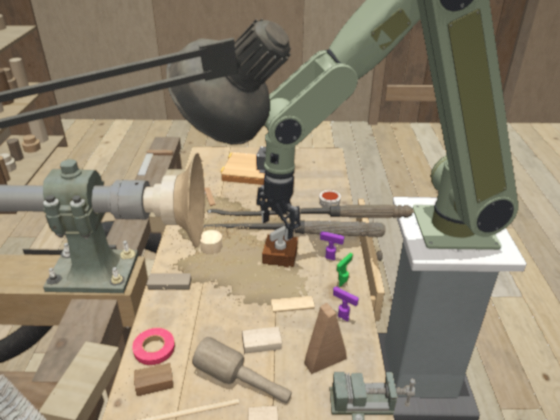

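View pics/t2.png

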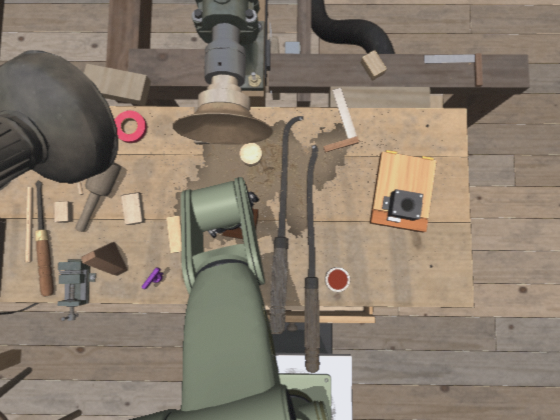

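```bash
python3 -m pendant '[[[8.5,0,-0.8,0,0],[8.5,0,-0.8,0,0]]]'
python3 - <<'E'
from h import *
st=manip.read_state();print(st['position'],axes(st)[:,1],st['qd'].round(3),st['joints'].round(3),st['joint_efforts'].round(1))
E
python3 -m pendant '[[[8.5,0,0,0,0]]]'
python3 - <<'E'
from h import *
st=manip.read_state();print(st['position'],axes(st)[:,1],st['qd'].round(3),st['joints'].round(3),st['joint_efforts'].round(1))
E
python3 -m pendant '[[[8.5,0,0.5,0,0]]]'
python3 - <<'E'
from h import *
st=manip.read_state();print(st['position'],axes(st)[:,1],st['qd'].round(3),st['joints'].round(3),st['joint_efforts'].round(1))
E
```

```text
time_s: 5.0
position: [0.5133, 0.1489, 0.0963]
tool_rot: [0.262, -0.233, 0.663, -0.661]
force: [0.3, -0.4, 0.7]
width: 0.997
[0.51333047 0.14885635 0.096275  ] [ 0.03660522  0.01626822 -0.99919738] [-0.    -0.135 -0.107 -0.001  0.253  0.003] [0.257 0.364 1.878 0.008 0.86  1.107] [  0.  -38.1 -18.1   0.   -0.3  -0. ]
time_s: 5.08
position: [0.5146, 0.1492, 0.0988]
tool_rot: [0.263, -0.232, 0.663, -0.661]
force: [0.5, 0.6, 0.3]
width: 0.996
[0.51457845 0.14919771 0.09882502] [ 0.04068954  0.01733419 -0.99902147] [ 0.    -0.007 -0.005  0.002 -0.003  0.002] [0.257 0.361 1.875 0.008 0.862 1.107] [  0.  -38.9 -18.5   0.   -0.    0. ]
time_s: 5.17
position: [0.5159, 0.1496, 0.0957]
tool_rot: [0.265, -0.231, 0.663, -0.662]
force: [-0.2, 0.3, -0.5]
width: 0.995
[0.51589189 0.14955196 0.09567548] [ 0.04451959  0.01836031 -0.99883978] [-0.001  0.063  0.057 -0.    -0.144 -0.002] [0.257 0.365 1.878 0.009 0.851 1.107] [  0. -40. -19.   0.   0.   0.]
```

```bash
cat > st.py <<'E'
from h import *
st=manip.read_state();R=axes(st);r=np.array([np.cos(st['joints'][0]),np.sin(st['joints'][0]),0]);t=np.array([-r[1],r[0],0])
print('pos',st['position'].round(4),'tiltR %.4f tiltT %.4f'%(R[:,1]@r,R[:,1]@t),'j',st['joints'].round(4),'tau',st['joint_efforts'].round(1)[1:3])
E
python3 -m pendant '[[[8.5,0,-4,0,0],[8.5,0,-4,0,0],[8.5,0,-4,0,0]]]' >/dev/null; python3 st.py
python3 -m pendant '[[[8.5,0,0,0,0],[8.5,0,0,0,0],[8.5,0,0,0,0]]]'>/dev/null; python3 st.py
python3 -m pendant '[[[8.5,0,0,0,0],[8.5,0,0,0,0],[8.5,0,0,0,0]]]'>/dev/null; python3 st.py
```

```text
pos [0.5048 0.1458 0.2088] tiltR 0.0239 tiltT 0.0065 j [0.2553 0.2461 1.7291 0.0072 1.1425 1.1078] tau [-35.8 -20.5]
pos [0.5094 0.1469 0.218 ] tiltR 0.0429 tiltT 0.0065 j [0.2551 0.2372 1.7174 0.0071 1.144  1.1078] tau [-36.9 -23. ]
pos [0.5077 0.1464 0.2146] tiltR 0.0368 tiltT 0.0065 j [0.2551 0.2401 1.7223 0.0071 1.1423 1.1078] tau [-36.9 -23. ]
```

```bash
for i in 1 2 3 4; do python3 -m pendant '[[[8.5,0,0,0,0],[8.5,0,0,0,0]]]'>/dev/null; python3 st.py; done
```

```text
pos [0.5069 0.1462 0.2124] tiltR 0.0326 tiltT 0.0065 j [0.2551 0.2424 1.7247 0.0071 1.1419 1.1078] tau [-36.7 -22.8]
pos [0.5065 0.1461 0.2113] tiltR 0.0303 tiltT 0.0065 j [0.2551 0.2438 1.7258 0.0071 1.1417 1.1078] tau [-36.6 -22.7]
pos [0.5064 0.1461 0.2109] tiltR 0.0296 tiltT 0.0065 j [0.2551 0.2443 1.7261 0.0071 1.1416 1.1078] tau [-36.6 -22.7]
pos [0.5065 0.1461 0.211 ] tiltR 0.0297 tiltT 0.0065 j [0.2551 0.2443 1.726  0.0072 1.1416 1.1078] tau [-36.6 -22.7]
```

```bash
cat > hold.py <<'E'
import sys
from h import *
for i in range(int(sys.argv[1])): manip.snapshot('side')
exec(open('st.py').read())
E
python3 -m pendant '[[[8.5,0,-4,0,0],[8.5,0,-4,0,0]]]' >/dev/null; python3 st.py
python3 hold.py 2; python3 hold.py 3
python3 -m pendant '[[[8.5,0,1,0,0],[8.5,0,1,0,0]]]' >/dev/null; python3 st.py
python3 hold.py 2; python3 hold.py 3
```

```text
pos [0.4996 0.1438 0.2841] tiltR 0.0092 tiltT 0.0065 j [0.2541 0.1975 1.5998 0.0067 1.3351 1.1082] tau [-33. -20.]
pos [0.5033 0.1447 0.29  ] tiltR 0.0246 tiltT 0.0065 j [0.254  0.1929 1.5912 0.0067 1.3329 1.1082] tau [-34.8 -24. ]
pos [0.5003 0.144  0.2838] tiltR 0.0127 tiltT 0.0065 j [0.2541 0.197  1.6012 0.0067 1.3307 1.1082] tau [-36.7 -25.1]
pos [0.5004 0.1441 0.2623] tiltR 0.0129 tiltT 0.0065 j [0.2544 0.2084 1.6407 0.0068 1.2797 1.1081] tau [-37.2 -25. ]
pos [0.4992 0.1438 0.2606] tiltR 0.0078 tiltT 0.0065 j [0.2544 0.2099 1.6429 0.0068 1.281  1.1081] tau [-36.4 -24.1]
pos [0.5008 0.1442 0.2634] tiltR 0.0132 tiltT 0.0065 j [0.2544 0.2082 1.6381 0.0068 1.2821 1.1081] tau [-35.3 -23.4]
```

```bash
python3 -m pendant '[[[8.5,0,1.5,0,0],[8.5,0,1.5,0,0],[8.5,0,1.5,0,0],[8.5,0,1.5,0,0],[8.5,0,1.5,0,0]]]' >/dev/null; python3 st.py
python3 hold.py 4
python3 -m pendant '[[[8.5,0,1,0,0],[8.5,0,1,0,0],[8.5,0,1,0,0]]]' >/dev/null; python3 st.py
python3 hold.py 4;python3 hold.py 4
```

```text
pos [0.5058 0.1461 0.1909] tiltR 0.0264 tiltT 0.0065 j [0.2553 0.2612 1.7566 0.0073 1.0974 1.1077] tau [-38.1 -22.6]
pos [0.5058 0.1461 0.1915] tiltR 0.0254 tiltT 0.0065 j [0.2554 0.261  1.7551 0.0073 1.1001 1.1077] tau [-36.1 -21.4]
pos [0.5101 0.1474 0.1648] tiltR 0.0370 tiltT 0.0065 j [0.2557 0.2863 1.7932 0.0076 1.0251 1.1075] tau [-38.6 -21.8]
pos [0.5094 0.1472 0.1646] tiltR 0.0343 tiltT 0.0065 j [0.2557 0.2867 1.7932 0.0076 1.0273 1.1075] tau [-37.2 -21. ]
pos [0.5097 0.1473 0.1651] tiltR 0.0356 tiltT 0.0065 j [0.2557 0.286  1.7927 0.0076 1.0273 1.1075] tau [-37.5 -21.3]
```

```bash
python3 -m pendant '[[[8.5,0,-2,0,0]]]' >/dev/null; python3 st.py
python3 hold.py 2;python3 hold.py 2
python3 -m pendant '[[[8.5,0,2,0,0]]]' >/dev/null; python3 st.py
python3 hold.py 2;python3 hold.py 2
```

```text
pos [0.5069 0.1464 0.1824] tiltR 0.0283 tiltT 0.0065 j [0.2554 0.2693 1.7684 0.0074 1.0756 1.1076] tau [-36.7 -21.8]
pos [0.5109 0.1474 0.1878] tiltR 0.0416 tiltT 0.0065 j [0.2554 0.2645 1.7608 0.0074 1.0747 1.1076] tau [-36.3 -21. ]
pos [0.5094 0.147  0.1856] tiltR 0.0372 tiltT 0.0065 j [0.2554 0.2662 1.7644 0.0074 1.0738 1.1076] tau [-37.9 -22.6]
pos [0.5123 0.148  0.1683] tiltR 0.0449 tiltT 0.0065 j [0.2557 0.2827 1.789  0.0076 1.025  1.1075] tau [-39.4 -21.5]
pos [0.508  0.1468 0.1628] tiltR 0.0310 tiltT 0.0065 j [0.2557 0.2877 1.7966 0.0076 1.0263 1.1074] tau [-38.5 -22.4]
pos [0.5095 0.1472 0.1649] tiltR 0.0350 tiltT 0.0065 j [0.2557 0.2862 1.7932 0.0076 1.0272 1.1075] tau [-37.1 -20.8]
```

```bash
python3 -m pendant '[[[8.5,0,-4,0,0],[8.5,0,-4,0,0],[8.5,0,-4,0,0],[8.5,0,-3,0,0]]]' >/dev/null; python3 st.py
python3 hold.py 4
python3 -m pendant '[[[8.5,0,4,0,0]]]' >/dev/null;python3 hold.py 4
python3 -m pendant '[[[8.5,0,4,0,0]]]' >/dev/null;python3 hold.py 4
```

```text
pos [0.5007 0.1439 0.3131] tiltR 0.0147 tiltT 0.0065 j [0.2538 0.1841 1.5453 0.0066 1.3975 1.1083] tau [-34.3 -22.1]
pos [0.5006 0.1439 0.3105] tiltR 0.0138 tiltT 0.0065 j [0.2538 0.1854 1.5501 0.0066 1.3923 1.1083] tau [-37.1 -26.1]
pos [0.5001 0.144  0.2691] tiltR 0.0092 tiltT 0.0065 j [0.2543 0.2061 1.6264 0.0068 1.3    1.1081] tau [-34.4 -22.3]
pos [0.5012 0.1446 0.2303] tiltR 0.0099 tiltT 0.0065 j [0.2548 0.2314 1.6923 0.007  1.208  1.108 ] tau [-34.7 -21.5]
```

```bash
python3 -m pendant '[[[8.5,0,4,0,0]]]' >/dev/null;python3 hold.py 4
python3 -m pendant '[[[8.5,0,4,0,0]]]' >/dev/null;python3 hold.py 4
python3 - <<'E'
from h import *
plan([.5048,.1447,.11],.712+np.pi/2)
E
```

```text
pos [0.5026 0.1452 0.1922] tiltR 0.0120 tiltT 0.0065 j [0.2553 0.2618 1.7517 0.0073 1.116  1.1078] tau [-35.6 -20.9]
pos [0.504  0.1458 0.1541] tiltR 0.0138 tiltT 0.0065 j [0.2557 0.298  1.806  0.0076 1.0238 1.1075] tau [-36.5 -19.9]
dist 0.0441 turn 0.003 rows 2
[0.04, 2.2, 0.07] 0.002
[0.04, 2.2, 0.07] 0.002
```

```bash
python3 -m pendant '[[[8.5,0.1,4,0.2,0]]]' >/dev/null;python3 hold.py 4
python3 - <<'E'
from h import *
plan([.5048,.1447,.066],.712+np.pi/2,n=1)
s=snap('wrist','w4.png'); hsv=cv2.cvtColor(s['image'],cv2.COLOR_RGB2HSV)
m=((hsv[...,1]<45)&(hsv[...,2]>95)).astype(float); k=np.zeros_like(m);k[150:330,230:330]=1;m*=k
n,l,stt,c=cv2.connectedComponentsWithStats(m.astype(np.uint8));i=1+np.argmax(stt[1:,4]);m=(l==i).astype(float);print(stt[i])
print(fitkey(s,m,[.5055,.1439,.71],.010,.04))
E
```

```text
pos [0.5058 0.1442 0.1158] tiltR 0.0151 tiltT 0.0066 j [0.252  0.3399 1.8551 0.0082 0.9314 1.1028] tau [-37.5 -18.6]
dist 0.0498 turn 0.003 rows 1
[0.12, 4.98, -0.1] 0.003
[ 260  190   40  111 2639]
(array([0.50462163, 0.14480818, 0.70931185]), np.float64(580.5725490196078), np.float64(2639.0))
```

View pics/w4.png

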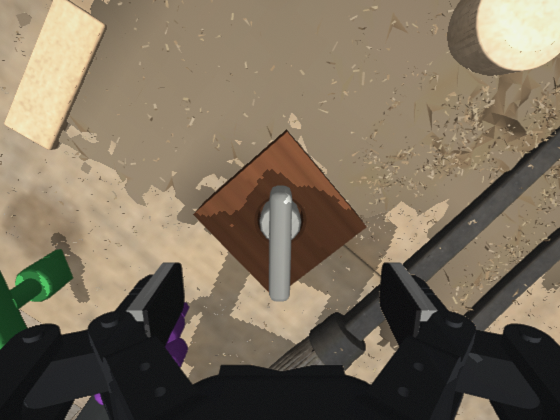

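```bash
python3 -m pendant '[[[8.5,0.1,3,-0.05,0]]]' >/dev/null;python3 hold.py 4
python3 -m pendant '[[[8.5,0.05,2,0,0]]]' >/dev/null;python3 hold.py 4
python3 - <<'E'
from h import *
plan([.5048,.1447,.066],.710+np.pi/2,n=1)
E
```

```text
pos [0.5062 0.1446 0.0877] tiltR 0.0180 tiltT 0.0066 j [0.2525 0.3728 1.89   0.0087 0.8607 1.1024] tau [-38.6 -17.8]
pos [0.5066 0.1447 0.0689] tiltR 0.0190 tiltT 0.0066 j [0.2523 0.397  1.9109 0.0091 0.8147 1.1017] tau [-39.3 -17.2]
dist 0.0034 turn 0.005 rows 1
[0.14, 0.28, -0.12] 0.005
```

```bash
python3 -m pendant '[[[0,0.14,0.3,-0.12,0.004]]]' ;python3 hold.py 5; python3 hold.py 6
python3 -m pendant '[[[0,0,0,0,0]]]'; python3 - <<'E'
from h import *
snap('wrist','w5.png')
E
```

```text
time_s: 11.9
position: [0.5061, 0.145, 0.0674]
tool_rot: [0.254, -0.238, 0.664, -0.661]
force: [0.6, 0.5, 0.7]
width: 0.876
pos [0.505  0.1447 0.0663] tiltR 0.0197 tiltT 0.0066 j [0.2532 0.3982 1.9177 0.0091 0.806  1.1065] tau [-39.9 -17.5]
pos [0.5049 0.1447 0.0661] tiltR 0.0193 tiltT 0.0067 j [0.2532 0.3985 1.9178 0.0092 0.806  1.1065] tau [-38.5 -17.1]
time_s: 12.53
position: [0.5049, 0.1447, 0.0661]
tool_rot: [0.253, -0.239, 0.664, -0.661]
force: [-0.2, -0.1, -0.8]
width: 0.13
```

View pics/w5.png

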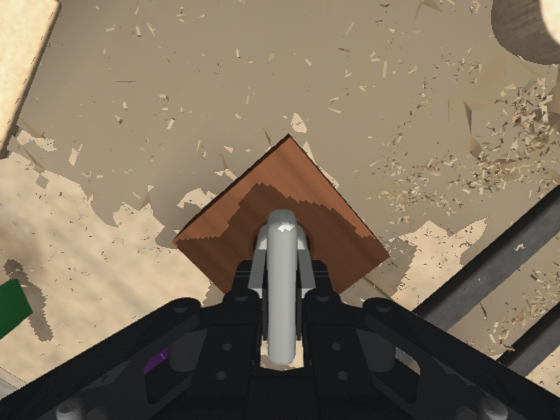

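```bash
for i in 1 2 3; do :; done
python3 -m pendant '[[[0,0,-2,0,0]]]' ;python3 hold.py 3
python3 -m pendant '[[[0,0,-4,0,0]]]' >/dev/null;python3 hold.py 3
python3 -m pendant '[[[0,0,-4,0,0]]]' >/dev/null;python3 hold.py 3
python3 -m pendant '[[[0,0,-4,0,0]]]' >/dev/null;python3 hold.py 3
python3 - <<'E'
from h import *
st=manip.read_state();print(st['width'],st['force'])
snap('side','s3.png');snap('wrist','w6.png')
s=snap('top')
im=cv2.cvtColor(s['image'],cv2.COLOR_RGB2BGR)
cv2.imwrite('pics/lock_top.png',cv2.resize(im[140:240,360:450],None,fx=6,fy=6,interpolation=cv2.INTER_CUBIC))
E
```

```text
time_s: 12.67
position: [0.503, 0.1441, 0.0832]
tool_rot: [0.251, -0.241, 0.665, -0.661]
force: [2.3, 0.9, -2.5]
width: 0.131
pos [0.5052 0.1446 0.0866] tiltR 0.0211 tiltT 0.0066 j [0.2529 0.3717 1.8958 0.0088 0.853  1.1068] tau [-41.  -19.5]
pos [0.5058 0.1445 0.128 ] tiltR 0.0254 tiltT 0.0066 j [0.2524 0.3219 1.8467 0.0081 0.9476 1.1073] tau [-40.4 -21.4]
pos [0.5056 0.1442 0.1689] tiltR 0.0285 tiltT 0.0065 j [0.2519 0.2787 1.7927 0.0076 1.0418 1.1077] tau [-39.6 -23. ]
pos [0.5051 0.1437 0.2092] tiltR 0.0303 tiltT 0.0065 j [0.2514 0.2422 1.7335 0.0072 1.1356 1.108 ] tau [-38.9 -24.4]
0.12439934839243204 [-0.67250833 -0.61467151 -2.2076182 ]
```

View pics/w6.png

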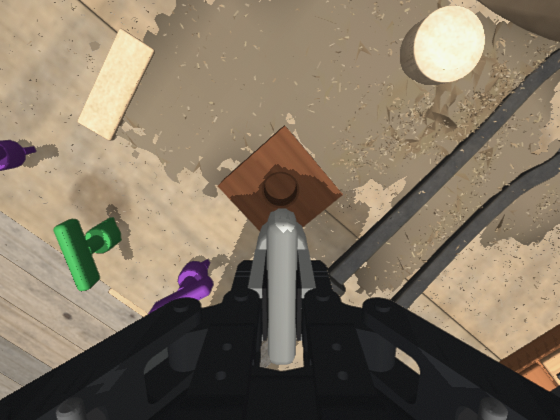

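View pics/lock_top.png

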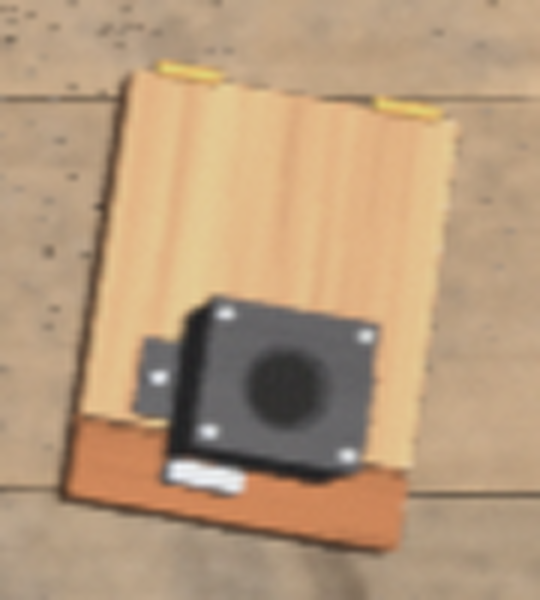

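```bash
python3 - <<'E'
from h import *
s=snap('top')
P=np.array([(226,313),(366,335),(347,456),(209,431)])/6.+[360,140]-0.5+.5/6
W=np.array([onz(s,p,.086) for p in P]);print(W.round(4),W.mean(0).round(4))
d=(W[0]-W[3])+(W[1]-W[2]);e=(W[0]-W[1])+(W[3]-W[2])
print('yaw x',np.arctan2(d[1],d[0]),'yaw y',np.arctan2(e[1],e[0])-np.pi/2)
print('mouth px',onz(s,np.array([287,389])/6+[360,140]-.4,.086))
# case corners at z .032
C=np.array([(130,72),(457,120),(410,468),(395,550),(65,497)])/6+[360,140]-.4
for c,z in zip(C,[.032,.032,.032,.01,.01]):print(onz(s,c,z).round(4))
plan([.545,-.25,.21],.254-np.pi/2)
E
```

```text
[[ 0.5818 -0.2674  0.086 ]
 [ 0.5728 -0.3272  0.086 ]
 [ 0.5204 -0.3178  0.086 ]
 [ 0.5306 -0.2592  0.086 ]] [ 0.5514 -0.2929  0.086 ]
yaw x -0.16872653690275938 yaw y -0.16088197581410246
mouth px [ 0.54901779 -0.29288499  0.086     ]
[ 0.7016 -0.2405  0.032 ]
[ 0.6804 -0.3889  0.032 ]
[ 0.5208 -0.3633  0.032 ]
[ 0.4853 -0.3631  0.01  ]
[ 0.5081 -0.213   0.01  ]
dist 0.3955 turn 0.457 rows 10
[2.25, -0.07, 3.25] 0.046
[2.1, -0.07, 3.35] 0.046
[1.94, -0.07, 3.44] 0.046
[1.78, -0.07, 3.53] 0.046
[1.62, -0.07, 3.61] 0.046
[1.45, -0.07, 3.68] 0.046
[1.28, -0.07, 3.74] 0.046
[1.11, -0.07, 3.79] 0.046
[0.94, -0.07, 3.84] 0.046
[0.76, -0.07, 3.88] 0.046
```

```bash
python3 -m pendant '[[[0,2.25,0,3.25,0.046],[0,2.1,0,3.35,0.046],[0,1.94,0,3.44,0.046],[0,1.8,0,3.53,0.046],[0,1.62,0,3.61,0.046]]]'; python3 st.py; python3 hold.py 3
python3 - <<'E'
from h import *
print(manip.read_state()['width'])
plan([.54,-.25,.21],.254-np.pi/2)
E
```

```text
time_s: 14.13
position: [0.5206, -0.0518, 0.1956]
tool_rot: [0.174, -0.167, 0.691, -0.681]
force: [0.4, 0.9, -1.9]
width: 0.126
pos [ 0.5206 -0.0518  0.1956] tiltR 0.0042 tiltT 0.0171 j [-0.1315  0.2626  1.7415  0.0188  1.1334  0.945 ] tau [-40.3 -21.6]
pos [ 0.5208 -0.0529  0.1954] tiltR 0.0039 tiltT 0.0167 j [-0.1333  0.2635  1.7408  0.0185  1.1335  0.9467] tau [-38.  -23.2]
0.12777871230428953
dist 0.1986 turn 0.229 rows 5
[1.49, -0.35, 3.67] 0.046
[1.32, -0.35, 3.73] 0.046
[1.15, -0.35, 3.79] 0.046
[0.97, -0.35, 3.84] 0.046
[0.79, -0.35, 3.88] 0.046
```

```bash
python3 -m pendant '[[[0,1.49,-0.35,3.67,0.046],[0,1.32,-0.35,3.73,0.046],[0,1.15,-0.35,3.8,0.046],[0,0.97,-0.35,3.84,0.046],[0,0.8,-0.35,3.88,0.046]]]'; python3 hold.py 4
python3 - <<'E'
from h import *
plan([.549,-.2929,.21],.254-np.pi/2)
s=snap('wrist','w7.png');print(axes(s['st'])[:,1])
print([(np.round(d['at'],1).tolist(),round(d['p'],2),onz(s,d['at'],.086).round(4)) for d in manip.landmark_of('lock_mouth','wrist')])
E
```

```text
time_s: 14.7
position: [0.5381, -0.243, 0.2027]
tool_rot: [0.09, -0.093, 0.711, -0.691]
force: [0.5, 0.6, -1.1]
width: 0.13
pos [ 0.5379 -0.2425  0.2023] tiltR -0.0189 tiltT 0.0222 j [-0.455   0.3714  1.5615  0.0236  1.2277  0.8483] tau [-44.5 -24.3]
dist 0.0521 turn 0.005 rows 2
[0.11, -0.46, 2.56] 0.003
[0.1, -0.46, 2.56] 0.003
[-0.00724111  0.02826731 -0.99957417]
[([349.5, 202.6], 0.72, array([ 0.5497, -0.2915,  0.086 ]))]
```

View pics/w7.png

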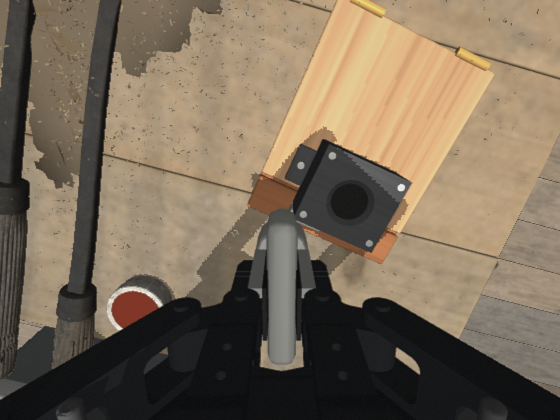

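```bash
cat >> h.py <<'E'
Rg=axes(dict(tool_rot=[0.253,-0.239,0.664,-0.661])); pg=np.array([.5049,.1447,.0661])
kb=Rg.T@(np.array([.5047,.1448,.010])-pg); ka=Rg.T@np.array([0,0,1.])
def keynow(st=None):
    st=st or manip.read_state();R=axes(st);b=R@kb+np.array(st['position']);a=R@ka
    x=R[:,0]; yaw=np.arctan2(-R[1,0],-R[0,0])
    print('key bottom',b.round(4),'axis',a.round(4),'yaw',round(yaw,3)); return b
E
python3 - <<'E'
from h import *
s=snap('wrist')
for c in [(332,156),(401,188),(369,244),(304,214)]: print(onz(s,c,.086).round(4))
print('c',onz(s,(350,202.5),.086))
b=keynow(); p=np.array(manip.read_state()['position'])
M=np.array([.5495,-.292]); t=np.r_[p[:2]+M-b[:2],p[2]]
plan(t)
E
```

```text
[ 0.5816 -0.2658  0.086 ]
[ 0.5718 -0.3255  0.086 ]
[ 0.52   -0.3171  0.086 ]
[ 0.5308 -0.2581  0.086 ]
c [ 0.54989116 -0.29079198  0.086     ]
key bottom [ 0.5364 -0.2396  0.1471] axis [ 0.0264 -0.025   0.9993] yaw 0.262
dist 0.0541 turn 0 rows 2
[0.05, -0.08, 2.7] 0.0
[0.05, -0.08, 2.7] 0.0
```

```bash
python3 -m pendant '[[[0,0.05,-2,2.7,0]]]' >/dev/null;python3 hold.py 2
python3 -m pendant '[[[0,0.05,-3,2.7,0]]]'>/dev/null; python3 hold.py 4
python3 -m pendant '[[[0,0,1.5,0,0],[0,0,1.5,0,0],[0,0,1.5,0,0],[0,0,1.5,0,0]]]'; python3 hold.py 4
python3 - <<'E'
from h import *
b=keynow(); p=np.array(manip.read_state()['position'])
M=np.array([.5497,-.2917]); t=np.r_[p[:2]+M-b[:2],p[2]]
plan(t)
E
```

```text
pos [ 0.5467 -0.269   0.2247] tiltR -0.0121 tiltT 0.0201 j [-0.4867  0.3837  1.4842  0.0209  1.2859  0.8149] tau [-43.7 -23. ]
pos [ 0.5535 -0.2941  0.2536] tiltR -0.0113 tiltT 0.0202 j [-0.517   0.3961  1.3919  0.0206  1.365   0.7854] tau [-48.1 -25.8]
time_s: 15.85
position: [0.5547, -0.2872, 0.1938]
tool_rot: [0.098, -0.092, 0.708, -0.693]
force: [-1.1, -0.0, -1.5]
width: 0.125
pos [ 0.5549 -0.288   0.1947] tiltR -0.0070 tiltT 0.0219 j [-0.5083  0.425   1.4955  0.0232  1.2282  0.7857] tau [-46.8 -22.8]
key bottom [ 0.5539 -0.2867  0.1386] axis [ 0.0156 -0.02    0.9997] yaw 0.269
dist 0.0065 turn 0 rows 1
[0.54, -0.01, 0.37] 0.0
```

```bash
python3 -m pendant '[[[0,0.54,0.5,0.37,0]]]' >/dev/null;python3 hold.py 3
python3 -m pendant '[[[0,0,3.5,0,0]]]'>/dev/null; python3 hold.py 4
python3 - <<'E'
from h import *
b=keynow(); p=np.array(manip.read_state()['position'])
M=np.array([.5497,-.2917]); t=np.r_[p[:2]+M-b[:2],p[2]]
plan(t)
s=snap('wrist','w8.png'); q=snap('side');t=snap('top')
im=cv2.cvtColor(q['image'],cv2.COLOR_RGB2BGR);im2=cv2.cvtColor(t['image'],cv2.COLOR_RGB2BGR)
cv2.imwrite('pics/s4.png',np.hstack([cv2.resize(im[110:190,220:300],(400,400)),cv2.resize(im2[160:240,370:450],(400,400))]))
E
```

```text
pos [ 0.5505 -0.2932  0.1899] tiltR -0.0068 tiltT 0.0217 j [-0.519   0.4259  1.5066  0.0232  1.2161  0.7753] tau [-47.7 -23.5]
pos [ 0.5503 -0.2923  0.1549] tiltR -0.0085 tiltT 0.0218 j [-0.5179  0.4521  1.5564  0.0239  1.1417  0.7746] tau [-47.  -21.6]
key bottom [ 0.5492 -0.291   0.0988] axis [ 0.0167 -0.0206  0.9996] yaw 0.268
dist 0.0009 turn 0 rows 1
[-0.03, -0.0, 0.08] 0.0
```

View pics/w8.png

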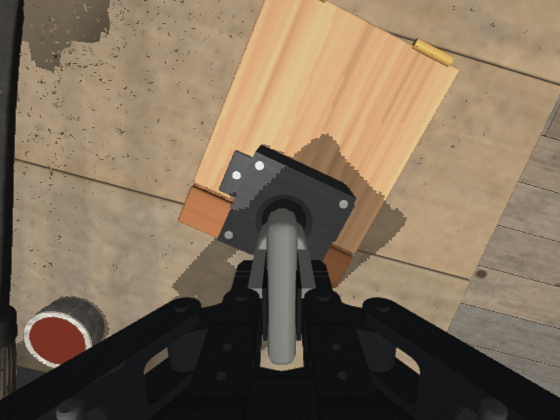

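View pics/s4.png

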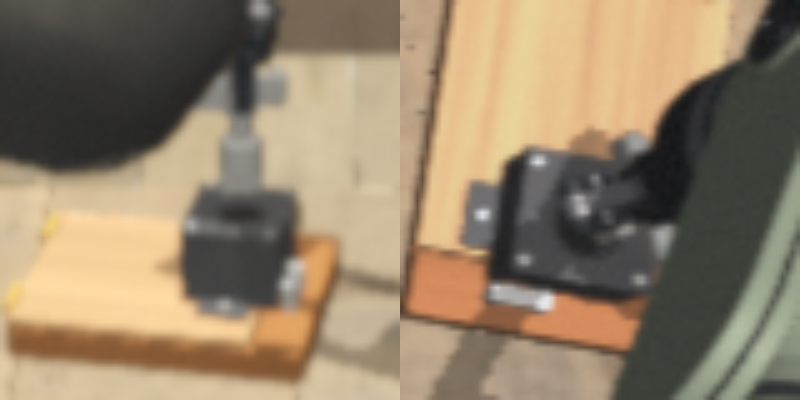

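```bash
cat > hold.py <<'E'
import sys
from h import *
for i in range(int(sys.argv[1])): manip.snapshot('side')
exec(open('st.py').read())
print('F',st['force'].round(1),'M',st['ft_torque'].round(2),'w',round(st['width'],3),'t',st['time_s'].__round__(2)); keynow()
E
python3 -m pendant '[[[0,0,1,0.08,0]]]' >/dev/null;python3 hold.py 3
python3 -m pendant '[[[0,0,0.5,0,0]]]' ; python3 hold.py 2
```

```text
pos [ 0.5515 -0.2934  0.1462] tiltR -0.0050 tiltT 0.0218 j [-0.5185  0.4598  1.5668  0.0242  1.12    0.7735] tau [-48.6 -22.6]
F [-0.4  0.6 -1.1] M [-0.03 -0.01  0.03] w 0.13 t 16.95
key bottom [ 0.5506 -0.2922  0.0901] axis [ 0.0136 -0.0188  0.9997] yaw 0.268
time_s: 17.03
position: [0.5521, -0.2937, 0.1421]
tool_rot: [0.099, -0.091, 0.707, -0.694]
force: [-0.2, -0.3, -2.2]
width: 0.129
pos [ 0.5511 -0.293   0.1404] tiltR -0.0064 tiltT 0.0217 j [-0.5182  0.4647  1.5744  0.0243  1.1091  0.7734] tau [-49.2 -22.8]
F [ 0.3  0.2 -2.2] M [-0.01 -0.01 -0.01] w 0.129 t 17.13
key bottom [ 0.5501 -0.2918  0.0844] axis [ 0.0149 -0.0195  0.9997] yaw 0.268
```

```bash
python3 -m pendant '[[[0,0,0.6,0,0]]]' |grep force;python3 hold.py 2
python3 -m pendant '[[[0,0,0.6,0,0]]]' |grep force; python3 hold.py 2
```

```text
force: [0.4, -0.6, -2.7]
pos [ 0.5505 -0.2925  0.1332] tiltR -0.0088 tiltT 0.0218 j [-0.518   0.4708  1.5838  0.0245  1.0959  0.7732] tau [-49.4 -22.7]
F [ 0.   0.6 -3.5] M [0.04 0.03 0.01] w 0.129 t 17.32
key bottom [ 0.5494 -0.2911  0.0771] axis [ 0.0169 -0.0207  0.9996] yaw 0.268
force: [0.9, -0.6, -2.0]
pos [ 0.5498 -0.2919  0.1259] tiltR -0.0111 tiltT 0.0217 j [-0.5177  0.4772  1.5931  0.0246  1.0825  0.773 ] tau [-49.6 -22.3]
F [-0.2 -0.9 -2. ] M [-0.04 -0.02 -0.03] w 0.124 t 17.5
key bottom [ 0.5486 -0.2905  0.0698] axis [ 0.019  -0.0219  0.9996] yaw 0.268
```

```bash
python3 -m pendant '[[[0,0,0.5,0,0]]]' |grep force;python3 hold.py 2
```

```text
force: [-0.2, -0.8, -2.3]
pos [ 0.5498 -0.2919  0.1201] tiltR -0.0114 tiltT 0.0217 j [-0.5176  0.4826  1.6001  0.0247  1.0704  0.7729] tau [-49.4 -21.4]
F [ 0.9 -1.1 -2.1] M [-0.13 -0.15 -0.  ] w 0.13 t 17.68
key bottom [ 0.5486 -0.2905  0.064 ] axis [ 0.0193 -0.022   0.9996] yaw 0.268
```

```bash
python3 -m pendant '[[[0,0,0.3,0,0]]]' |grep force;python3 hold.py 2
```

```text
force: [1.5, -0.6, -2.6]
pos [ 0.5499 -0.2918  0.1166] tiltR -0.0115 tiltT 0.0216 j [-0.5175  0.4859  1.6041  0.0247  1.0632  0.7728] tau [-49.3 -21.3]
F [-0.3 -0.5 -2.7] M [-0.15 -0.11  0.02] w 0.127 t 17.87
key bottom [ 0.5486 -0.2904  0.0605] axis [ 0.0194 -0.0219  0.9996] yaw 0.268
```

```bash
python3 -m pendant '[[[0,0,0.15,0,0]]]' |grep force;python3 hold.py 2
```

```text
force: [-0.5, 0.6, -1.2]
pos [ 0.5499 -0.2918  0.1149] tiltR -0.0115 tiltT 0.0215 j [-0.5174  0.4874  1.6061  0.0247  1.0597  0.7728] tau [-49.3 -21.3]
F [ 1.1 -0.7 -3.2] M [-0.16 -0.11  0.06] w 0.123 t 18.05
key bottom [ 0.5486 -0.2904  0.0589] axis [ 0.0194 -0.0219  0.9996] yaw 0.268
```

```bash
python3 -m pendant '[[[0,0,0.12,0,0]]]' |grep force;python3 hold.py 1; python3 -m pendant '[[[0,0,0.1,0,0]]]' |grep force;python3 hold.py 1
```

```text
force: [-0.0, 0.5, 9.6]
pos [ 0.55   -0.2919  0.1142] tiltR -0.0110 tiltT 0.0216 j [-0.5174  0.4881  1.607   0.0248  1.0576  0.7728] tau [-47.1 -20.7]
F [ 1.3 -0.3 -1.1] M [-0.07  0.05 -0.01] w 0.131 t 18.18
key bottom [ 0.5488 -0.2905  0.0582] axis [ 0.019  -0.0217  0.9996] yaw 0.268
force: [-1.0, 1.4, 7.7]
pos [ 0.5501 -0.2919  0.1141] tiltR -0.0103 tiltT 0.0216 j [-0.5173  0.488   1.6075  0.0248  1.0566  0.7728] tau [-45.4 -20.3]
F [-1.6 -1.1  3.7] M [ 0.03  0.23 -0.01] w 0.131 t 18.32
key bottom [ 0.5489 -0.2905  0.058 ] axis [ 0.0184 -0.0214  0.9996] yaw 0.268
```

```bash
python3 -m pendant '[[[1.6,0,0,0,0]]]' ;python3 hold.py 3; python3 - <<'E'
from h import *
snap('wrist','w9.png')
E
```

```text
time_s: 18.4
position: [0.5501, -0.2919, 0.1144]
tool_rot: [0.096, -0.093, 0.709, -0.692]
force: [0.3, -0.5, 0.3]
width: 0.188
pos [ 0.5501 -0.2919  0.1141] tiltR -0.0102 tiltT 0.0216 j [-0.5173  0.488   1.6075  0.0249  1.0564  0.7727] tau [-48.1 -21. ]
F [0.  0.5 0.1] M [0.   0.02 0.08] w 0.185 t 18.55
key bottom [ 0.549  -0.2905  0.058 ] axis [ 0.0182 -0.0213  0.9996] yaw 0.268
```

View pics/w9.png

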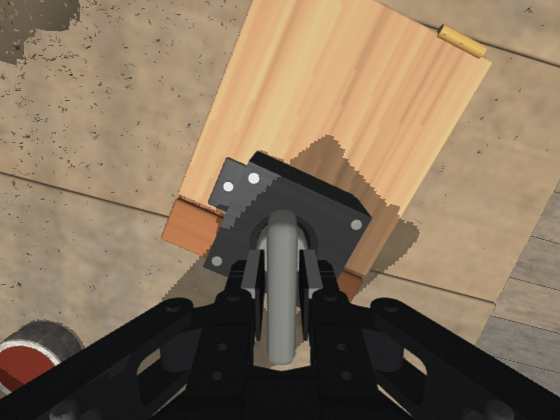

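```bash
cat > chk.py <<'E'
import sys
from h import *
ref=cv2.cvtColor(cv2.imread('pics/w9.png'),cv2.COLOR_BGR2GRAY)
for i in range(int(sys.argv[2])): manip.snapshot('wrist')
s=snap('wrist',sys.argv[1]); g=cv2.cvtColor(s['image'],cv2.COLOR_RGB2GRAY)
tp=ref[335:375,262:302]
r=cv2.matchTemplate(g[300:415,235:330],tp,cv2.TM_CCOEFF_NORMED);_,v,_,l=cv2.minMaxLoc(r)
print('bar end shift col %d row %d score %.2f'%(l[0]+235-262,l[1]+300-335,v))
st=s['st'];exec(open('st.py').read());print('F',st['force'].round(1),'w',round(st['width'],3),'t',round(st['time_s'],2));keynow(st)
E
python3 -m pendant '[[[1.35,0,0,0,0.06]]]'|grep force;python3 chk.py k1.png 1
python3 -m pendant '[[[1.35,0,0,0,0.07],[1.35,0,0,0,0.07]]]'|grep force;python3 chk.py k2.png 1
```

```text
force: [0.4, -0.0, 0.8]
bar end shift col 1 row 0 score 0.94
pos [ 0.5501 -0.2919  0.114 ] tiltR -0.0103 tiltT 0.0216 j [-0.5173  0.4881  1.6076  0.0248  1.0563  0.8327] tau [-47.7 -20.8]
F [0.3 0.2 0.2] w 0.159 t 18.78
key bottom [ 0.549  -0.2904  0.0579] axis [ 0.0185 -0.0226  0.9996] yaw 0.208
force: [0.7, -0.9, 0.4]
bar end shift col 1 row 0 score 0.83
pos [ 0.5502 -0.292   0.114 ] tiltR -0.0100 tiltT 0.0215 j [-0.5173  0.4883  1.6075  0.0247  1.0561  0.971 ] tau [-47.5 -20.7]
F [ 0.4 -0.4  0.8] w 0.158 t 19.05
key bottom [ 0.5491 -0.2904  0.0579] axis [ 0.0183 -0.0252  0.9995] yaw 0.07
```

```bash
python3 -m pendant '[[[1.35,0,0,0,0.07],[1.35,0,0,0,0.07]]]'|grep force;python3 chk.py k3.png 1
python3 - <<'E'
import cv2,numpy as np
cv2.imwrite('pics/m1.png',np.hstack([cv2.imread(f'pics/{n}.png')[180:400,210:350] for n in('w9','k1','k2','k3')]))
E
```

```text
force: [-1.0, -0.1, 0.4]
bar end shift col 1 row 0 score 0.81
pos [ 0.5503 -0.2921  0.114 ] tiltR -0.0098 tiltT 0.0215 j [-0.5173  0.4883  1.6073  0.0247  1.0559  1.1067] tau [-47.6 -20.7]
F [0.  0.3 0.6] w 0.165 t 19.32
key bottom [ 0.5493 -0.2903  0.0579] axis [ 0.0177 -0.0277  0.9995] yaw -0.065
```

View pics/m1.png

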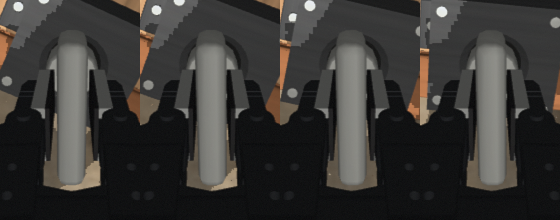

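Not dropped yet; the bar stays at the same image height. I'll keep sweeping.

```bash
python3 -m pendant '[[[1.35,0,0,0,0.07],[1.35,0,0,0,0.07]]]'|grep force;python3 chk.py k4.png 1|egrep -v pos
```

```text
force: [0.1, 0.8, 0.3]
bar end shift col 1 row 0 score 0.83
F [-0.1 -0.9  1.3] w 0.16 t 19.58
key bottom [ 0.5493 -0.2902  0.0579] axis [ 0.017  -0.0303  0.9994] yaw -0.2
```

```bash
python3 -m pendant '[[[1.35,0,0,0,0.07],[1.35,0,0,0,0.07]]]'|grep force;python3 chk.py k5.png 1|egrep -v pos
```

```text
force: [-0.2, -0.6, 0.9]
bar end shift col 1 row 0 score 0.85
F [ 0.6 -0.1  0.4] w 0.155 t 19.85
key bottom [ 0.5494 -0.2901  0.0579] axis [ 0.016  -0.0326  0.9993] yaw -0.333
```

```bash

python3 - <<'E'
import cv2,numpy as np
cv2.imwrite('pics/m2.png',np.hstack([cv2.imread(f'pics/{n}.png')[180:400,210:350] for n in('k3','k4','k5')]))
E
```

```text
(no output)
```

View pics/m2.png

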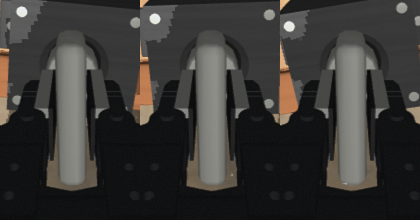

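```bash
python3 -m pendant '[[[1.35,0,0,0,0.07],[1.35,0,0,0,0.07]]]'|grep force;python3 chk.py k6.png 1|egrep -v pos
```

```text
force: [-0.3, -1.5, 0.3]
bar end shift col 1 row 0 score 0.71
F [ 0.6 -0.1  0.4] w 0.158 t 20.12
key bottom [ 0.5496 -0.2902  0.0579] axis [ 0.0145 -0.0346  0.9993] yaw -0.465
```

```bash
python3 -m pendant '[[[1.35,0,0,0,0.07],[1.35,0,0,0,0.07]]]'|grep force;python3 chk.py k7.png 1|egrep -v xpos
```

```text
force: [-0.7, -0.5, 0.7]
bar end shift col 1 row 0 score 0.77
pos [ 0.5502 -0.2924  0.1139] tiltR -0.0098 tiltT 0.0209 j [-0.5175  0.4885  1.6073  0.024   1.0558  1.6387] tau [-47.6 -20.8]
F [-1.2 -0.3  0.7] w 0.16 t 20.38
key bottom [ 0.5495 -0.2901  0.0578] axis [ 0.0131 -0.0367  0.9992] yaw -0.597
```

```bash

python3 - <<'E'
import cv2,numpy as np
cv2.imwrite('pics/m3.png',np.hstack([cv2.imread(f'pics/{n}.png')[180:400,210:350] for n in('k5','k6','k7')]))
E
```

```text
(no output)
```

View pics/m3.png

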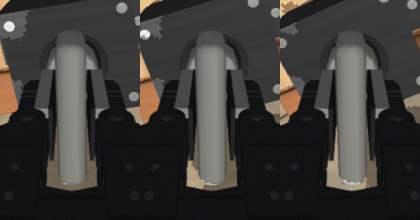

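```bash
python3 -m pendant '[[[1.35,0,0,0,0.07],[1.35,0,0,0,0.07]]]'|grep force;python3 chk.py k8.png 1|egrep -v pos
```

```text
force: [-0.4, -0.4, -0.1]
bar end shift col 1 row 0 score 0.84
F [-0.3 -0.6  0.3] w 0.162 t 20.65
key bottom [ 0.5494 -0.29    0.0578] axis [ 0.0118 -0.0385  0.9992] yaw -0.729
```

```bash
python3 -m pendant '[[[1.35,0,0,0,0.07],[1.35,0,0,0,0.07]]]'|grep force;python3 chk.py k9.png 1|egrep -v xpos
```

```text
force: [-0.9, -0.3, 1.1]
bar end shift col 1 row 0 score 0.86
pos [ 0.5497 -0.2923  0.1135] tiltR -0.0111 tiltT 0.0206 j [-0.5177  0.4887  1.6079  0.0237  1.0562  1.9026] tau [-48.4 -21.2]
F [-0.9  0.5 -0.3] w 0.159 t 20.92
key bottom [ 0.5492 -0.2898  0.0575] axis [ 0.0103 -0.0405  0.9991] yaw -0.861
```

```bash

python3 - <<'E'
import cv2,numpy as np
cv2.imwrite('pics/m4.png',np.hstack([cv2.imread(f'pics/{n}.png')[180:400,210:350] for n in('k7','k8','k9')]))
E
```

```text
(no output)
```

View pics/m4.png

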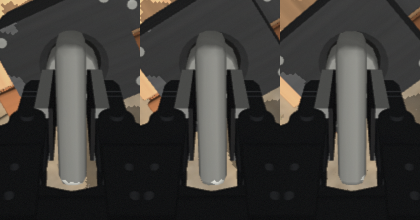

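```bash
python3 -m pendant '[[[1.35,0,0,0,0.07],[1.35,0,0,0,0.07]]]'|grep force;python3 chk.py k10.png 1|egrep -v pos
```

```text
force: [0.4, -0.4, -1.2]
bar end shift col 1 row 0 score 0.84
F [-0.2 -1.1 -2. ] w 0.159 t 21.18
key bottom [ 0.5489 -0.2895  0.0568] axis [ 0.0091 -0.0424  0.9991] yaw -0.993
```

```bash
python3 -m pendant '[[[1.35,0,0,0,0.07],[1.35,0,0,0,0.07]]]'|grep force;python3 chk.py k11.png 1|egrep -v xpos
```

```text
force: [-1.1, -1.0, 0.8]
bar end shift col 4 row 0 score 0.78
pos [ 0.5491 -0.2924  0.1127] tiltR -0.0125 tiltT 0.0196 j [-0.5179  0.4895  1.6089  0.0225  1.0558  2.1659] tau [-48.1 -21. ]
F [-0.3 -0.9 -0.7] w 0.158 t 21.45
key bottom [ 0.5489 -0.2899  0.0566] axis [ 0.0071 -0.0425  0.9991] yaw -1.124
```

```bash

python3 - <<'E'
import cv2,numpy as np
cv2.imwrite('pics/m5.png',np.hstack([cv2.imread(f'pics/{n}.png')[180:400,210:350] for n in('k9','k10','k11')]))
E
```

```text
(no output)
```

View pics/m5.png

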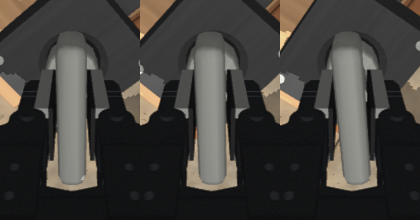

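```bash
python3 -m pendant '[[[1.8,0,0,0,0]]]'|grep force;python3 chk.py k12.png 2; python3 - <<'E'
import cv2,numpy as np
cv2.imwrite('pics/m6.png',np.hstack([cv2.imread(f'pics/{n}.png')[150:410,190:370] for n in('k10','k11','k12')]))
E
```

```text
force: [-0.6, -0.3, -0.1]
bar end shift col -1 row 0 score 0.83
pos [ 0.5493 -0.2922  0.1127] tiltR -0.0123 tiltT 0.0201 j [-0.5177  0.4895  1.6088  0.0231  1.0557  2.1638] tau [-48.  -20.9]
F [-0.3  0.6  0.7] w 0.209 t 21.68
key bottom [ 0.5491 -0.2897  0.0567] axis [ 0.0069 -0.0429  0.9991] yaw -1.122
```

View pics/m6.png

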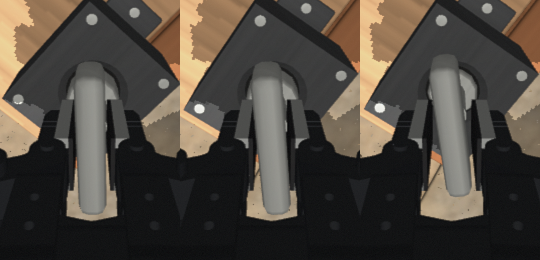

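The bar's near end jumped from row ~363 to ~345 and it now sits at an angle in the jaws, so it looks dropped. I'll verify against the model.

```bash
python3 - <<'E'
from h import *
s=snap('wrist');g=s['image']
o=[]
for zb in(.046,.058):
    im=cv2.cvtColor(g,cv2.COLOR_RGB2BGR).copy()
    best=None
    hsv=cv2.cvtColor(g,cv2.COLOR_RGB2HSV)
    m=((hsv[...,1]<45)&(hsv[...,2]>85)).astype(float);k=np.zeros_like(m);k[195:375,258:310]=1;m*=k
    x,f,a=fitkey(s,m,[.5497,-.2917,-1.0],zb,.08);print(zb,x,f,a)
    cs,_=cv2.findContours((keymask(s,*x,zb,.08)>.5).astype(np.uint8),0,2);cv2.drawContours(im,cs,-1,(0,0,255),1)
    o.append(cv2.resize(im[180:390,210:350],None,fx=2.5,fy=2.5))
cv2.imwrite('pics/fit2.png',np.hstack(o))
q=snap('side');im=cv2.cvtColor(q['image'],cv2.COLOR_RGB2BGR)
cv2.imwrite('pics/s5.png',cv2.resize(im[110:190,220:300],(480,480),interpolation=cv2.INTER_CUBIC))
E
```

```text
0.046 [ 0.54863447 -0.29081843 -1.02939318] 1014.6784313725489 4087.0
0.058 [ 0.54877449 -0.29259012 -1.04368843] 1901.1764705882351 4087.0
```

View pics/fit2.png

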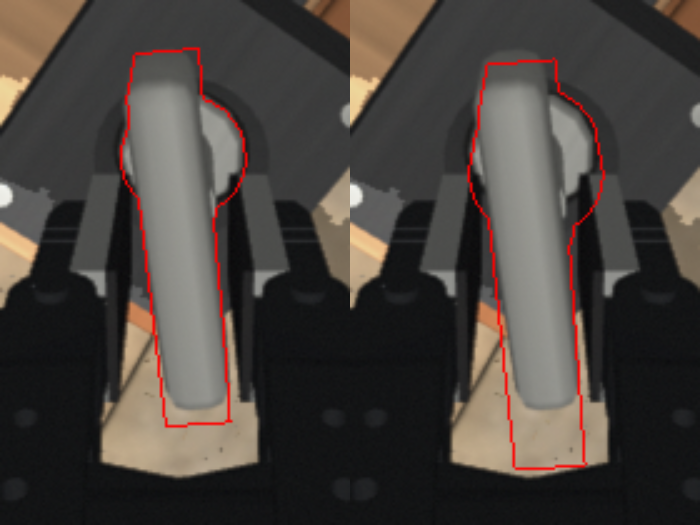

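View pics/s5.png

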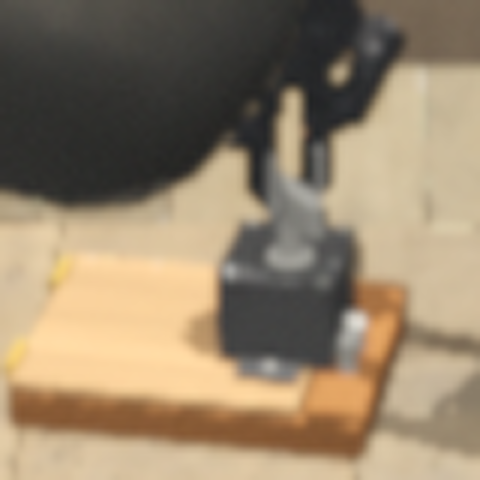

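```bash
python3 -m pendant '[[[1.8,0.05,0.6,0,-0.09]]]'|grep force;python3 hold.py 2;python3 -m pendant '[[[1.8,0,0.6,0,0]]]'|grep force;python3 chk.py k13.png 2
```

```text
force: [0.0, 1.0, 0.3]
pos [ 0.5486 -0.2913  0.1061] tiltR -0.0139 tiltT 0.0201 j [-0.5169  0.495   1.618   0.0233  1.0426  2.0742] tau [-48.5 -21.1]
F [-0.7  1.1 -0.6] M [-0.03 -0.    0.08] w 0.207 t 21.97
key bottom [ 0.5482 -0.2887  0.05  ] axis [ 0.01   -0.0431  0.999 ] yaw -1.032
force: [1.1, -1.0, -0.3]
bar end shift col 1 row 0 score 0.83
pos [ 0.5482 -0.2909  0.0994] tiltR -0.0154 tiltT 0.0201 j [-0.5167  0.5014  1.6258  0.0235  1.0299  2.0749] tau [-48.  -20.4]
F [0.1 0.3 0.1] w 0.206 t 22.2
key bottom [ 0.5477 -0.2883  0.0434] axis [ 0.0112 -0.0438  0.999 ] yaw -1.033
```

View pics/k13.png

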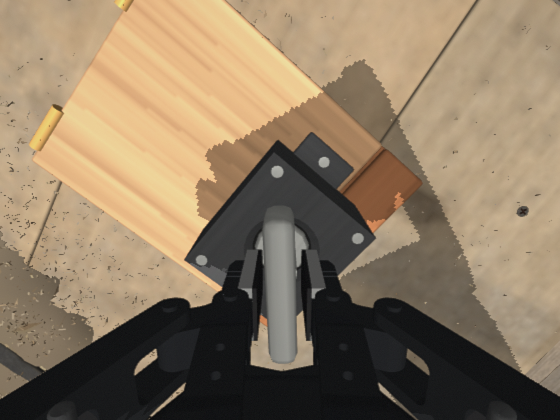

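```bash
python3 - <<'E'
from h import *
plan([.5497,-.2920,.1005])
E
```

```text
dist 0.0021 turn 0 rows 1
[-0.17, -0.11, -0.07] 0.0
```

```bash
python3 -m pendant '[[[1.35,-0.17,-0.1,-0.07,0]]]'|grep force;python3 hold.py 2; python3 -m pendant '[[[1.35,0,0,0,-0.08],[1.35,0,0,0,-0.08],[1.35,0,0,0,-0.08]]]'|grep force;python3 hold.py 2;python3 chk.py k14.png 0
```

```text
force: [-0.8, 0.4, -2.2]
pos [ 0.5498 -0.2921  0.1003] tiltR -0.0155 tiltT 0.0200 j [-0.5172  0.5033  1.6197  0.0233  1.0343  2.075 ] tau [-49.4 -21.3]
F [-0.6  0.2 -2.4] M [-0.04  0.08 -0.03] w 0.158 t 22.38
key bottom [ 0.5492 -0.2895  0.0443] axis [ 0.0114 -0.0438  0.999 ] yaw -1.033
force: [-2.5, 1.1, -0.0]
pos [ 0.5492 -0.2923  0.1   ] tiltR -0.0173 tiltT 0.0195 j [-0.5175  0.5038  1.6198  0.0227  1.0355  1.8311] tau [-48.6 -21.3]
F [-0.7 -0.6 -0.4] M [-0.08  0.24  0.01] w 0.16 t 22.73
key bottom [ 0.5483 -0.2897  0.044 ] axis [ 0.0175 -0.0418  0.999 ] yaw -0.789
bar end shift col -3 row 0 score 0.84
pos [ 0.5492 -0.2922  0.1   ] tiltR -0.0171 tiltT 0.0196 j [-0.5175  0.5037  1.6198  0.0228  1.0353  1.8327] tau [-48.6 -21.3]
F [-0.9  0.7 -0.3] w 0.161 t 22.78
key bottom [ 0.5483 -0.2897  0.044 ] axis [ 0.0172 -0.0418  0.999 ] yaw -0.791
```

View pics/k14.png

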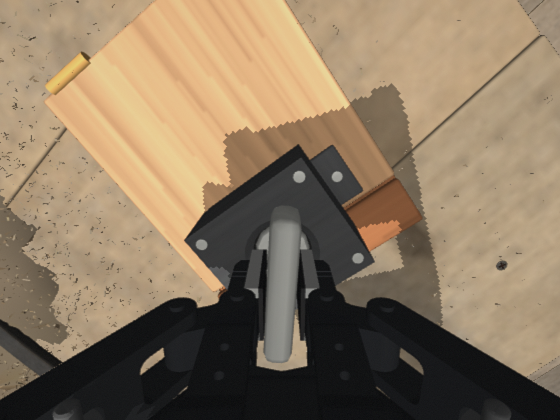

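```bash
python3 -m pendant '[[[1.35,0,0,0,-0.08],[1.35,0,0,0,-0.08],[1.35,0,0,0,-0.08],[1.35,0,0,0,-0.08]]]'|grep force;python3 hold.py 2|grep -v 'key b';python3 -m pendant '[[[1.35,0,0,0,-0.08],[1.35,0,0,0,-0.08],[1.35,0,0,0,-0.08],[1.35,0,0,0,-0.08]]]'|grep force;python3 hold.py 2;python3 chk.py k15.png 0|grep bar
```

```text
force: [-0.8, -0.6, -1.8]
pos [ 0.5485 -0.2927  0.1   ] tiltR -0.0180 tiltT 0.0185 j [-0.5182  0.5036  1.6201  0.0215  1.0361  1.5136] tau [-49.1 -21. ]
F [-0.3 -1.5 -1.4] M [-0.13  0.14 -0.03] w 0.154 t 23.22
force: [-0.0, -0.0, -1.5]
pos [ 0.5485 -0.2931  0.1   ] tiltR -0.0176 tiltT 0.0181 j [-0.5185  0.5037  1.6198  0.0211  1.0358  1.2   ] tau [-49.1 -21.1]
F [ 0.9 -0.  -1. ] M [-0.1   0.17 -0.11] w 0.155 t 23.65
key bottom [ 0.547  -0.2912  0.044 ] axis [ 0.0257 -0.0305  0.9992] yaw -0.159
bar end shift col -3 row 0 score 0.80
```

View pics/k15.png

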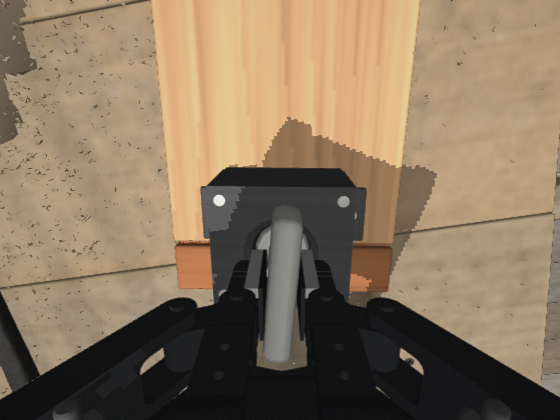

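```bash
python3 -m pendant '[[[1.35,-0.1,0.02,-0.13,-0.08],[1.35,0,0,0,-0.08],[1.35,0,0,0,-0.08],[1.35,0,0,0,-0.08],[1.35,0,0,0,-0.08]]]'|grep force;python3 hold.py 2|grep -v 'xkey b';python3 -m pendant '[[[1.35,0,0,0,-0.08],[1.35,0,0,0,-0.08],[1.35,0,0,0,-0.06]]]'|grep force;python3 hold.py 2;python3 chk.py k16.png 0|grep bar
```

```text
force: [-0.9, -0.2, -1.2]
pos [ 0.549  -0.2934  0.1001] tiltR -0.0175 tiltT 0.0150 j [-0.5169  0.5043  1.6186  0.0174  1.0364  0.811 ] tau [-49.2 -21. ]
F [-0.5 -0.7 -1.1] M [-0.09  0.13 -0.05] w 0.154 t 24.22
key bottom [ 0.5472 -0.2921  0.044 ] axis [ 0.028  -0.0199  0.9994] yaw 0.234
force: [0.2, -0.2, -0.1]
pos [ 0.5493 -0.2935  0.1001] tiltR -0.0168 tiltT 0.0151 j [-0.5169  0.5044  1.6183  0.0175  1.0358  0.5999] tau [-49.2 -21. ]
F [-0.1 -1.  -2. ] M [-0.11  0.1  -0.09] w 0.159 t 24.57
key bottom [ 0.5476 -0.2925  0.044 ] axis [ 0.0265 -0.0154  0.9995] yaw 0.445
bar end shift col -4 row 0 score 0.89
```

View pics/k16.png

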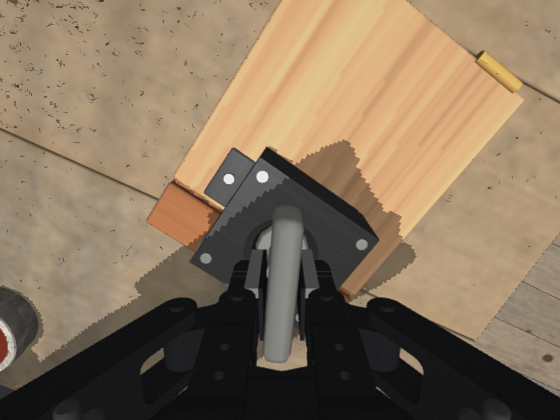

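```bash
python3 -m pendant '[[[1.35,-0.03,0,-0.1,-0.06],[1.35,0,0,0,-0.06]]]'|grep force;python3 hold.py 2|egrep 'F|yaw';python3 -m pendant '[[[1.35,0,0,0,-0.04],[1.35,0,0,0,-0.04]]]'|grep force;python3 hold.py 2;python3 chk.py k17.png 0|grep bar
```

```text
force: [-0.4, -1.4, -1.5]
F [ 0.5 -1.7 -1. ] M [-0.31  0.11 -0.11] w 0.154 t 24.88
key bottom [ 0.5477 -0.2923  0.044 ] axis [ 0.0251 -0.0119  0.9996] yaw 0.558
force: [-0.5, -0.8, -1.8]
pos [ 0.5494 -0.2933  0.1001] tiltR -0.0154 tiltT 0.0141 j [-0.516   0.5038  1.6195  0.0164  1.0338  0.415 ] tau [-49.2 -20.9]
F [ 0.1 -0.2 -1.8] M [-0.23  0.09 -0.14] w 0.162 t 25.15
key bottom [ 0.5478 -0.2926  0.044 ] axis [ 0.0243 -0.0103  0.9997] yaw 0.631
bar end shift col 0 row 0 score 0.85
```

```bash
python3 -m pendant '[[[1.35,0,0,0,-0.04]]]'|grep force;python3 hold.py 2|egrep 'F|yaw';python3 -m pendant '[[[1.35,0,0,0,-0.04]]]'|grep force;python3 hold.py 2|egrep 'F|yaw';python3 chk.py k18.png 0|grep bar;  python3 - <<'E'
import cv2,numpy as np
from h import *
cv2.imwrite('pics/m7.png',np.hstack([cv2.imread(f'pics/{n}.png')[150:410,190:370] for n in('k16','k17','k18')]))
im=cv2.cvtColor(snap('side')['image'],cv2.COLOR_RGB2BGR)
cv2.imwrite('pics/s6.png',cv2.resize(im[110:190,220:300],(480,480),interpolation=cv2.INTER_CUBIC))
E
```

```text
force: [-0.2, -0.7, -1.7]
F [-0.5 -0.7 -2. ] M [-0.18  0.05 -0.07] w 0.158 t 25.38
key bottom [ 0.5478 -0.2926  0.044 ] axis [ 0.0239 -0.0096  0.9997] yaw 0.669
force: [-1.0, -0.8, -0.4]
F [-0.5 -1.1 -1.3] M [-0.2   0.1  -0.07] w 0.16 t 25.57
key bottom [ 0.5479 -0.2927  0.044 ] axis [ 0.0234 -0.009   0.9997] yaw 0.707
bar end shift col 0 row 0 score 0.85
```

View pics/m7.png

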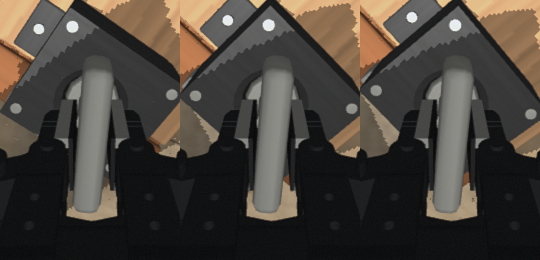

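View pics/s6.png

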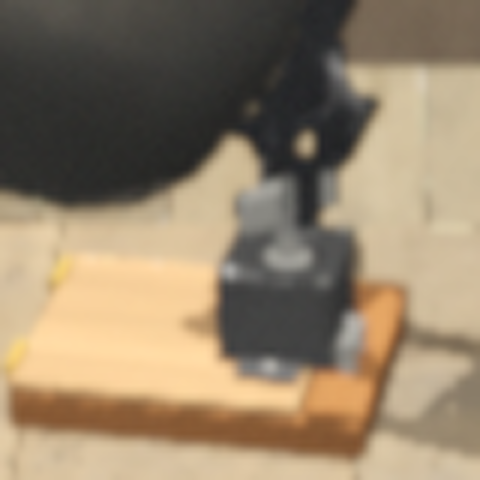

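```bash
python3 -m pendant '[[[1.35,0,0,0,-0.04]]]'|grep force;python3 hold.py 2|egrep 'F|yaw';python3 -m pendant '[[[1.35,0,0,0,-0.04]]]'|grep force;python3 hold.py 2|egrep 'F|yaw'
cat > yawfit.py <<'E'
from h import *
s=snap('wrist',sys.argv[1]) if (sys:=__import__('sys')) else 0
g=s['image'];hsv=cv2.cvtColor(g,cv2.COLOR_RGB2HSV)
m=((hsv[...,1]<45)&(hsv[...,2]>85)).astype(float);k=np.zeros_like(m);k[195:375,258:310]=1;m*=k
R=axes(s['st']);y=np.arctan2(-R[1,0],-R[0,0])
for zb in (.046,.049):
    x,f,a=fitkey(s,m,[.5497,-.2917,y-.07],zb,.08);print(zb,x.round(4),round(f),a)
E
python3 yawfit.py k19.png
```

```text
force: [-0.2, -0.1, -1.2]
F [ 0.2 -1.5 -1.6] M [-0.21  0.1  -0.1 ] w 0.156 t 25.85
key bottom [ 0.548  -0.2927  0.0441] axis [ 0.0228 -0.0083  0.9997] yaw 0.745
force: [-0.1, -0.6, -2.2]
F [ 1.1  0.2 -0.3] M [-0.17  0.04 -0.1 ] w 0.157 t 26.03
key bottom [ 0.5481 -0.2927  0.0441] axis [ 0.0223 -0.0077  0.9997] yaw 0.784
0.046 [ 0.5497 -0.2928  0.7171] 1560 4383.0
0.049 [ 0.5493 -0.2932  0.7208] 1834 4383.0
```

```bash
python3 -m pendant '[[[1.35,0,0,0,-0.03]]]'|egrep 'force|rot';python3 hold.py 2|egrep 'F|yaw';python3 -m pendant '[[[1.35,0,0,0,-0.03]]]'|grep force;python3 hold.py 2|egrep 'F|yaw'
python3 yawfit.py k20.png
```

```text
tool_rot: [0.28, -0.278, 0.657, -0.642]
force: [-0.4, -0.6, -1.1]
F [-0.3 -0.7 -0.5] M [-0.18  0.07 -0.19] w 0.156 t 26.27
key bottom [ 0.5481 -0.2927  0.0441] axis [ 0.0219 -0.0073  0.9997] yaw 0.811
force: [-1.1, -0.6, -1.0]
F [-1.  -0.4 -0.3] M [-0.22  0.08 -0.52] w 0.159 t 26.45
key bottom [ 0.5481 -0.2927  0.0441] axis [ 0.0215 -0.0072  0.9997] yaw 0.839
0.046 [ 0.5496 -0.2927  0.7404] 1581 4382.0
0.049 [ 0.5491 -0.2926  0.732 ] 1854 4382.0
```

View pics/k20.png

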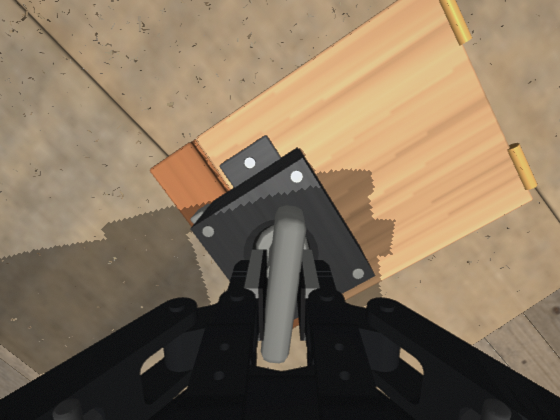

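Mz jumped from about -0.1 to -0.52 N m, so the stop is reached. I'll relieve the torque, open and look.

```bash
python3 -m pendant '[[[1.35,0,0,0,0.05]]]'|grep force;python3 hold.py 1|egrep 'F|yaw';python3 -m pendant '[[[4,0,0,0,0]]]'|grep force;python3 hold.py 4|egrep 'F|yaw|pos';python3 yawfit.py k21.png
```

```text
force: [0.5, 0.2, -2.5]
F [ 1.1 -0.5 -2.6] M [-0.15  0.01 -0.05] w 0.157 t 26.63
key bottom [ 0.5482 -0.2926  0.0441] axis [ 0.0218 -0.008   0.9997] yaw 0.784
force: [-0.1, 0.1, 0.6]
pos [ 0.5498 -0.2931  0.1004] tiltR -0.0144 tiltT 0.0149 j [-0.5158  0.5035  1.6191  0.0173  1.0335  0.2613] tau [-48.3 -20.5]
F [ 0.2  0.3 -0.7] M [ 0.01 -0.04  0.02] w 0.465 t 26.92
key bottom [ 0.5484 -0.2926  0.0443] axis [ 0.0214 -0.0079  0.9997] yaw 0.785
0.046 [ 0.549  -0.2924  0.7068] 1294 4559.0
0.049 [ 0.549  -0.2923  0.7076] 1554 4559.0
```

View pics/k21.png

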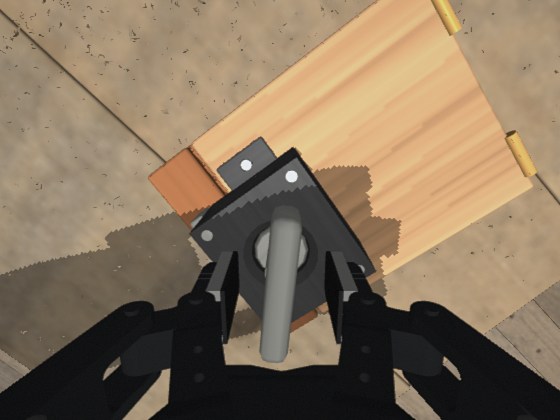

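```bash
python3 -m pendant '[[[4,0,-2.5,0,0]]]'|grep force; python3 -m pendant '[[[4,0,-4,0,0],[4,0,-4,0,0],[4,0,-3,0,0]]]'|egrep 'force|pos';python3 -m pendant '[[[4,3,0,0,0],[4,3,0,0,0]]]' | egrep 'force|pos'
python3 hold.py 3|egrep 'F|pos'
python3 - <<'E'
from h import *
s=snap('wrist','w20.png')
for z in(.046,): print(proj(s,[.5497,-.2917,.117]))
im=cv2.cvtColor(snap('side')['image'],cv2.COLOR_RGB2BGR);im2=cv2.cvtColor(snap('top')['image'],cv2.COLOR_RGB2BGR)
cv2.imwrite('pics/s7.png',np.hstack([cv2.resize(im[120:180,230:290],(400,400),interpolation=cv2.INTER_CUBIC),cv2.resize(im2[165:240,370:445],(400,400),interpolation=cv2.INTER_CUBIC)]))
E
```

```text
force: [-0.3, 0.7, -0.9]
position: [0.5465, -0.2933, 0.2309]
force: [0.7, -0.5, -0.2]
position: [0.5101, -0.3352, 0.2393]
force: [-0.8, 0.5, 0.0]
pos [ 0.5088 -0.3361  0.2383] tiltR -0.0218 tiltT 0.0151 j [-0.6105  0.3817  1.4528  0.0155  1.3289  0.1678] tau [-46. -24.]
F [-0.2 -0.3 -0.9] M [-0.05  0.01 -0.04] w 0.469 t 27.62
[282.70901794 125.00791954]
```

View pics/w20.png

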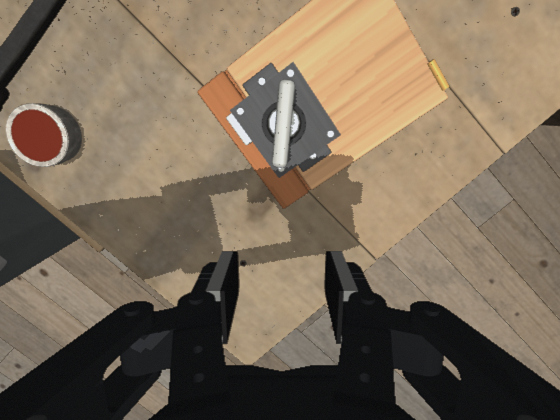

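View pics/s7.png

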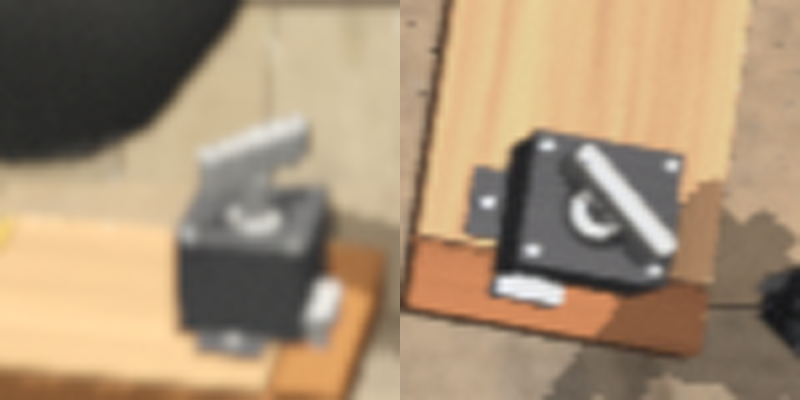

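```bash
python3 - <<'E'
from h import *
s=snap('wrist');g=s['image'];hsv=cv2.cvtColor(g,cv2.COLOR_RGB2HSV)
m=((hsv[...,1]<45)&(hsv[...,2]>110)).astype(float);k=np.zeros_like(m);k[70:175,262:304]=1;m*=k
n,l,stt,c=cv2.connectedComponentsWithStats(m.astype(np.uint8));i=1+np.argmax(stt[1:,4]);m=(l==i).astype(float)
for zb in(.040,.043,.046,.049,.052,.058):
    x,f,a=fitkey(s,m,[.5497,-.2917,.69],zb,.083);print(zb,x.round(4),round(f),a)
pts=[(290,73),(331,134),(313,156),(240,112)]
W=np.array([onz(s,p,.086) for p in pts]);print(W.round(4));d=W[0]-W[3];print('case yaw',np.arctan2(d[1],d[0]))
im=cv2.cvtColor(g,cv2.COLOR_RGB2BGR)
x,f,a=fitkey(s,m,[.5497,-.2917,.69],.046,.083)
cs,_=cv2.findContours((keymask(s,*x,.046,.083)>.5).astype(np.uint8),0,2)
c1=cv2.resize(im[60:200,200:340],(560,560),interpolation=cv2.INTER_CUBIC)
cv2.imwrite('pics/f3.png',c1)
E
```

```text
0.04 [ 0.5499 -0.2916  0.6895] 190 1613.0
0.043 [ 0.5497 -0.292   0.6888] 209 1613.0
0.046 [ 0.5496 -0.2918  0.6773] 222 1613.0
0.049 [ 0.5497 -0.2919  0.6965] 251 1613.0
0.052 [ 0.5495 -0.2919  0.6819] 290 1613.0
0.058 [ 0.5496 -0.2919  0.7003] 378 1613.0
[[ 0.5823 -0.2648  0.086 ]
 [ 0.5732 -0.3245  0.086 ]
 [ 0.5493 -0.3275  0.086 ]
 [ 0.5307 -0.2571  0.086 ]]
case yaw -0.14869581970951518
```

View pics/f3.png

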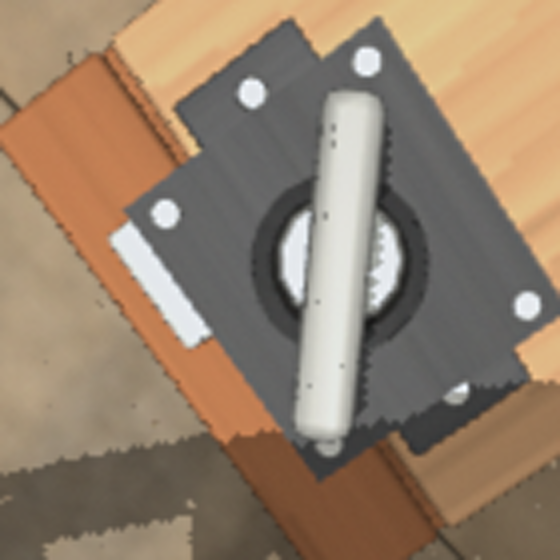

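```bash
python3 -c "
from workcell import manip
s=manip.read_state();print(s['time_s'],s['qd'].round(3),s['force'].round(1));print(manip.close_job())"
```

```text
27.8167 [ 0.005  0.003  0.001 -0.003  0.002 -0.002] [-0.3 -0.2 -0.1]
the job is handed in; nothing more can be done
None
```

I took the steel key from its stand, lowered it to first contact with the barrel and loosened the jaws so it rested on its own weight. Swept clockwise, it dropped into the slot at about -0.87 rad in the case's frame. I then turned it anticlockwise to the stop, released it, moved the arm clear and handed the job in at about 28 s.

**Last checks:**
- **Stop:** The turning moment jumped to about 0.5 N m at the end.
- **Key position:** The last picture puts the key within about 1 mm of the lock's axis, at about 0.84 rad from the case's x axis. That fits the 0.785 rad stop plus about 0.07 rad of play in the slot.
- **Key depth:** The fully-down height fits the picture better than the height on the barrel face. The fit is weak on depth and even leaned a few mm lower.
- **Forces:** The readings I took showed a peak of about 10 N at first contact with the barrel. The arm is clear and touches nothing.

**Not confirmed:** The bolt could not be seen in any view, so I inferred its throw from the key angle and the stop. I did not re-measure the loose things at the end, but the arm did not come near them.

**Trouble on the way:** The arm drifted and tilted by a few hundredths of a rad during fast moves of several rows. I had to back off the first descent to the key and repeat it in single rows with pauses.

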